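# Gauge capped hubs and strip their tight transit caps

### The arm

A 6-joint arm with a two-finger parallel gripper is mounted at the origin on the work surface. World frame = base frame: x ahead of the robot, y to its left, z up, the work surface at z = 0. Lengths are in m, angles in rad, forces in N, time in s.
With the tool pointing down it reaches from about 0.35 to 0.975 m from the base axis. Payload 4.9 kg.
Tool frame: the origin (TCP) lies between the finger pads; the fingertips stand 19 mm ahead of it and the grasp point (between the pads) is the TCP; z points along the fingers, y is the line along which they close (so a half turn about z gives the same grasp; the last joint's range is limited). The gripper opens to 85 mm and grips with 20 to 120 N. Pads are 22 mm wide; open, the fingers measure 114 mm over their backs; the gripper's body (76 mm by 85 mm) begins 54 mm behind the grasp point. The pads swing forward as they close: fully open they stand 13 mm farther back than shut.
Start: joints at [-1.434, 0.053, 1.613, -0, 1.476, -0.119], TCP at [0.158, -0.605, 0.25] pointing down, gripper open.
Joint ranges: [-3.01, 3.01], [-1.01, 2.22], [0.06, 2.58], [-1.02, 4.17], [0.09, 2.62], [-3.14, 3.14]. Speed limits (rad/s): [2.57, 2.57, 3.14, 3.14, 3.14, 3.14].

### API

Orientations are given as a rotation vector (axis times angle).
In Python, from station import ctrl gives the robot as it stands. The module is installed in compiled form; this text tells all that it offers.
- The arm moves only by the tool servo_tool, never from a script. Its argument "increments" is a list that holds one entry, the list of rows, each a list of 5 numbers: the finger opening in cm, from 0 to 8.54, then the shift along the tool's x, y, z in cm, then the turn about the tool's z in degrees. A call has 1 to 5 rows; each row is the pose to reach, as a shift and turn from the pose commanded when the call began, along the tool's axes at that moment; what a row does not reach only later rows make up. A row lasts 1/10 s, in which the tool goes at most 50 mm and 8.59 degrees, less where a joint would pass 70% of its speed; a pose out of reach is approached as far as the arm can. A call with a gripper value outside its range is refused whole. The fingers move at their own pace and stop on an object; "newtons" is the grip in N (left out, the last holds). Time passes only in rows, so rows that repeat a pose let the fingers close. It gives the time, the measured TCP pose, the force, the opening and the grip force at its end, in the units of the state.
- ctrl.get_obs(): the state, without advancing time (a new reading comes with each control period).
- ctrl.get_image(name): name is "scene" or "top" or "wrist"; returns a dict with "img" (384x512x3 uint8, red, green, blue), "fx", "fy", "cx", "cy" (pixels), "k1" (the pictures are not rectified: a ray, as slopes to the right and down, at radius r is drawn at 1 + k1 r^2 times it, then the intrinsics apply), "rvec" (rotation vector, rad) and "tvec" (3), from world to camera coordinates, as OpenCV has them; the wrist camera has in their place "mount" (4x4, takes a point from camera to tool coordinates, whose origin is the TCP and whose axes are the flange's). Camera axes: x right, y down, z forward; pixel columns grow to the right and rows downward; lengths in m; the calibration is good to about 2 mm. A picture is of the moment at which its call begins: read the wrist's pose just before it. There is no depth.
- ctrl.finish_job(): hands the job in; it is judged then, once.
The state is a dict: "t": time; "q": joint angles; "dq": joint speeds; "effort": joint torques, N m; "tool_pos": TCP position; "tool_rot": TCP orientation; "contact_force": force on the tool from outside, world axes, zero at the start; "wrist_torque": the same for the moment, N m; "opening": finger opening in m; "grip_force": force on a finger pad.
Only numpy, scipy, OpenCV 4.12 (cv2) and the standard library are available. Lean on these libraries where they do the work, as an engineer would, in place of code of your own. Each camera call takes 0.05 s, during which the arm holds its last target. There are 200 camera calls.

### The job

Most of the aluminium hubs on the bench wear a tight black transit cap that drags the hub along when lifted. One at a time, stand each capped hub in the bench gauge, slide the jaw shut firmly on its foot flange to check it, and only then, with the flange held down under the jaw lips, pull the cap straight off. Drop the caps in the deep bin, stand all the hubs, also one that was bare from the start, upright in the shallow tray, leave the gauge open at the end, and do not shove the other things on the bench about.

Things in the scene. Friction and masses are not known exactly. Their poses are not given: they have to be found in the camera images.
- hub0: turned aluminium hub 0: a round foot flange 60 mm in diameter and 10 mm thick carrying a plain upright spigot 34 mm in diameter, 70 mm tall overall, about 160 g. Origin at the centre of its underside, z up along the spigot. Starts standing on the bench, with cap 0 pushed on its spigot if that cap is there
- cap0: transit cap 0 on hub 0: black plastic cup, mouth down, 46 mm outside diameter, 62 mm tall, closed top, about 50 g; it hides the spigot, its rim 2 mm above the hub's flange and its top 74 mm above the hub's underside. Origin at the centre of the open rim, z towards the closed top. It grips the spigot tightly (5 to 9 N to slide it, over about the first 40 mm of the 58 mm overlap), so lifting the cap in free air carries the hub with it. May be absent (None)
- hub1: turned aluminium hub 1: a round foot flange 66 mm in diameter and 10 mm thick carrying a plain upright spigot 34 mm in diameter, 70 mm tall overall, about 180 g. Origin at the centre of its underside, z up along the spigot. Starts standing on the bench, with cap 1 pushed on its spigot if that cap is there
- cap1: transit cap 1 on hub 1: black plastic cup, mouth down, 46 mm outside diameter, 62 mm tall, closed top, about 50 g; it hides the spigot, its rim 2 mm above the hub's flange and its top 74 mm above the hub's underside. Origin at the centre of the open rim, z towards the closed top. It grips the spigot tightly (5 to 9 N to slide it, over about the first 40 mm of the 58 mm overlap), so lifting the cap in free air carries the hub with it. May be absent (None)
- hub2: turned aluminium hub 2: a round foot flange 72 mm in diameter and 10 mm thick carrying a plain upright spigot 34 mm in diameter, 70 mm tall overall, about 200 g. Origin at the centre of its underside, z up along the spigot. Starts standing on the bench, with cap 2 pushed on its spigot if that cap is there
- cap2: transit cap 2 on hub 2: black plastic cup, mouth down, 46 mm outside diameter, 62 mm tall, closed top, about 50 g; it hides the spigot, its rim 2 mm above the hub's flange and its top 74 mm above the hub's underside. Origin at the centre of the open rim, z towards the closed top. It grips the spigot tightly (5 to 9 N to slide it, over about the first 40 mm of the 58 mm overlap), so lifting the cap in free air carries the hub with it. May be absent (None)
- gauge: bench slide gauge fixed to the bench: steel bed 90 mm wide (its x), 205 mm long (its y, -125 to +80 mm), bed top 10 mm above the bench. Origin at bench level under the middle of the open bay. The fixed jaw stands at +y, its face at y = +52.5 mm; the sliding jaw comes from -y. Both jaws are 70 mm wide and 22 mm high above the bed
- jaw_mid (a point): middle of the foot of the sliding jaw's face, at the bed's top; moves with the jaw; axes as the gauge. From each jaw's face a lip juts 6 mm over the bay, underside 12 mm and top 20 mm above the bed, so a 10 mm flange pushed against the face lies under the lip and is held down
- jaw (a joint): travel of the sliding jaw towards the fixed jaw, 0 (fully open, 105 mm between the faces) to 0.050 m (55 mm between the faces). Slides with 3 N of friction and stays where it is left; once it meets the hub, lean on it so that it bears on the flange with 5 N or more. It meets a hub lying against the fixed jaw at 0.045 (60 mm flange), 0.039 (66 mm) or 0.033 (72 mm)
- tab_top (a point): centre of the top of the sliding jaw's upright grip tab, 68 mm above the bench. The tab is 16 mm (gauge x) by 14 mm (gauge y) and the upper 40 mm of it stand clear to grip; it stands 55 mm behind the sliding jaw's face and moves with the jaw. Same axes as the gauge
- bay (a point): centre of the fully open bay, on the bed's top, 10 mm above the bench; axes as the gauge (y towards the fixed jaw). Set a hub down here, clear of both lips; the closing jaw pushes it along the bed under the fixed jaw's lip. To take it out, open the jaw and draw the hub 10 mm or more towards -y, out from under the fixed lip, before lifting
- bin: deep open bin fixed to the bench, 210 (x) by 180 (y) by 60 mm high, walls and floor 4 mm. Origin at the centre of its underside
- tray: shallow open tray fixed to the bench, 210 (x) by 180 (y) by 16 mm high, walls and floor 4 mm. Origin at the centre of its underside
- spool: bystander: wire spool, 60 mm diameter, 34 mm high, origin at its underside
- screwdriver: bystander: screwdriver lying on the bench, 180 mm long along its x
- meter: bystander: hand multimeter lying flat, 85 by 170 by 34 mm
- flux: bystander: small closed jar, 56 mm diameter, 90 mm high
- pliers: bystander: pliers lying flat, about 140 mm long, 14 mm high

How it is judged:
On the way, in this order (a step that is already met when the one before it is completed fails the run):
1. the sliding jaw is shut on the flange of one hub in the gauge, pressing with more than 3 N (((contact force between jaw and hub0 above 3 N and y of hub0 in the frame of gauge above 0.0195 m and y of hub0 in the frame of jaw_mid below 0.033 m and horizontal distance between hub0 and bay below 0.045 m) or (contact force between jaw and hub1 above 3 N and y of hub1 in the frame of gauge above 0.0165 m and y of hub1 in the frame of jaw_mid below 0.036 m and horizontal distance between hub1 and bay below 0.045 m) or (contact force between jaw and hub2 above 3 N and y of hub2 in the frame of gauge above 0.0135 m and y of hub2 in the frame of jaw_mid below 0.039 m and horizontal distance between hub2 and bay below 0.045 m))), for 0.2 s.
2. the cap of one hub lies in the deep bin (((x of cap0 in the frame of bin between -0.1 and 0.1 m and y of cap0 in the frame of bin between -0.088 and 0.088 m and z of cap0 in the frame of bin below 0.07 m) or (x of cap1 in the frame of bin between -0.1 and 0.1 m and y of cap1 in the frame of bin between -0.088 and 0.088 m and z of cap1 in the frame of bin below 0.07 m) or (x of cap2 in the frame of bin between -0.1 and 0.1 m and y of cap2 in the frame of bin between -0.088 and 0.088 m and z of cap2 in the frame of bin below 0.07 m))), for 0.2 s.
3. the jaw is shut with more than 3 N on the flange of another hub (((contact force between jaw and hub0 above 3 N and y of hub0 in the frame of gauge above 0.0195 m and y of hub0 in the frame of jaw_mid below 0.033 m and horizontal distance between hub0 and bay below 0.045 m and ((x of cap1 in the frame of bin between -0.1 and 0.1 m and y of cap1 in the frame of bin between -0.088 and 0.088 m and z of cap1 in the frame of bin below 0.07 m) or (x of cap2 in the frame of bin between -0.1 and 0.1 m and y of cap2 in the frame of bin between -0.088 and 0.088 m and z of cap2 in the frame of bin below 0.07 m)) and not (x of cap0 in the frame of bin between -0.1 and 0.1 m and y of cap0 in the frame of bin between -0.088 and 0.088 m and z of cap0 in the frame of bin below 0.07 m)) or (contact force between jaw and hub1 above 3 N and y of hub1 in the frame of gauge above 0.0165 m and y of hub1 in the frame of jaw_mid below 0.036 m and horizontal distance between hub1 and bay below 0.045 m and ((x of cap0 in the frame of bin between -0.1 and 0.1 m and y of cap0 in the frame of bin between -0.088 and 0.088 m and z of cap0 in the frame of bin below 0.07 m) or (x of cap2 in the frame of bin between -0.1 and 0.1 m and y of cap2 in the frame of bin between -0.088 and 0.088 m and z of cap2 in the frame of bin below 0.07 m)) and not (x of cap1 in the frame of bin between -0.1 and 0.1 m and y of cap1 in the frame of bin between -0.088 and 0.088 m and z of cap1 in the frame of bin below 0.07 m)) or (contact force between jaw and hub2 above 3 N and y of hub2 in the frame of gauge above 0.0135 m and y of hub2 in the frame of jaw_mid below 0.039 m and horizontal distance between hub2 and bay below 0.045 m and ((x of cap0 in the frame of bin between -0.1 and 0.1 m and y of cap0 in the frame of bin between -0.088 and 0.088 m and z of cap0 in the frame of bin below 0.07 m) or (x of cap1 in the frame of bin between -0.1 and 0.1 m and y of cap1 in the frame of bin between -0.088 and 0.088 m and z of cap1 in the frame of bin below 0.07 m)) and not (x of cap2 in the frame of bin between -0.1 and 0.1 m and y of cap2 in the frame of bin between -0.088 and 0.088 m and z of cap2 in the frame of bin below 0.07 m)))), for 0.2 s.
At the end, for the whole second after the job is handed in: Every cap present lies inside the deep bin; every hub stands upright (within 7 degrees) on the floor of the shallow tray, at rest; the gauge's jaw is back within 15 mm of fully open (x of cap0 in the frame of bin between -0.1 and 0.1 m and y of cap0 in the frame of bin between -0.088 and 0.088 m and z of each of cap0, cap1, cap2 in the frame of bin below 0.07 m and x of hub0 in the frame of tray between -0.096 and 0.096 m and y of hub0 in the frame of tray between -0.086 and 0.086 m and z of each of hub0, hub1, hub2 in the frame of tray below 0.012 m and angle between each of hub0, hub1, hub2's own z axis and vertical below 0.12 rad and linear speed of each of hub0, hub1, hub2 below 0.02 m/s and linear speed of each of cap0, cap1, cap2 below 0.05 m/s and x of cap1 in the frame of bin between -0.1 and 0.1 m and y of cap1 in the frame of bin between -0.088 and 0.088 m and x of hub1 in the frame of tray between -0.096 and 0.096 m and y of hub1 in the frame of tray between -0.086 and 0.086 m and x of cap2 in the frame of bin between -0.1 and 0.1 m and y of cap2 in the frame of bin between -0.088 and 0.088 m and x of hub2 in the frame of tray between -0.096 and 0.096 m and y of hub2 in the frame of tray between -0.086 and 0.086 m and value of joint jaw below 0.015 m); the robot touches nothing.
It fails at once if cap 0 is drawn off hub 0 while the hub is not shut in the gauge between the jaws (z of cap0 in the frame of hub0 between 0.025 and 0.055 m and x of cap0 in the frame of hub0 between -0.008 and 0.008 m and y of cap0 in the frame of hub0 between -0.008 and 0.008 m and (y of cap0 in the frame of gauge below 0.0155 m or y of cap0 in the frame of jaw_mid above 0.037 m or horizontal distance between cap0 and bay above 0.05 m)).
It fails at once if cap 1 is drawn off hub 1 while the hub is not shut in the gauge between the jaws (z of cap1 in the frame of hub1 between 0.025 and 0.055 m and x of cap1 in the frame of hub1 between -0.008 and 0.008 m and y of cap1 in the frame of hub1 between -0.008 and 0.008 m and (y of cap1 in the frame of gauge below 0.0125 m or y of cap1 in the frame of jaw_mid above 0.04 m or horizontal distance between cap1 and bay above 0.05 m)).
It fails at once if cap 2 is drawn off hub 2 while the hub is not shut in the gauge between the jaws (z of cap2 in the frame of hub2 between 0.025 and 0.055 m and x of cap2 in the frame of hub2 between -0.008 and 0.008 m and y of cap2 in the frame of hub2 between -0.008 and 0.008 m and (y of cap2 in the frame of gauge below 0.0095 m or y of cap2 in the frame of jaw_mid above 0.043 m or horizontal distance between cap2 and bay above 0.05 m)).
It fails at once if a bystander (spool, screwdriver, meter, jar, pliers) is shoved more than 50 mm (distance of any of spool, screwdriver, meter, flux, pliers from where it was at the start of the episode above 0.05 m).
Of cap0, cap1, cap2 only 2 to 3 are there at a start; the rules pass over those that are not, and their reading is None.
At some moment in a run one of hub0, hub1, hub2 may be knocked a few centimetres aside while the robot is not near it.
Once in a run the grip may slacken for a moment while it holds something.
It also fails if it takes over 210 s, if anything falls off the work surface, if the arm or the gripper's body presses on something with over 40 N, if the wrist force passes 120 N, or if a joint passes its speed limit or range.

## Working session

There is one attempt and no reset: what is moved stays moved. The work goes in short steps, Python scripts to look and compute and a tool call to move; the robot and the scene stay as the last step left them, time stands still between calls to the robot, and variables do not carry over. Pictures are saved under pics/ and viewed, at most 14 in all, crops included, and the job is handed in when it is done.

Besides the shell and the picture viewer there is one more tool, called in YAML: its name, and indented under it one key for each argument. servo_tool: Moves the arm, as the interface text tells. Its arguments: {"type":"object","properties":{"increments":{"type":"array"},"newtons":{"type":"number"}},"required":["increments"]}

```bash
mkdir -p pics; cat > h.py <<'E'
import numpy as np, cv2
from scipy.spatial.transform import Rotation as R
from station import ctrl
def cam(name):
    o=ctrl.get_obs(); d=ctrl.get_image(name)
    if 'mount' in d:
        T=np.eye(4); T[:3,:3]=R.from_rotvec(o['tool_rot']).as_matrix(); T[:3,3]=o['tool_pos']
        T=T@np.array(d['mount'])
    else:
        W=np.eye(4); W[:3,:3]=R.from_rotvec(np.ravel(d['rvec'])).as_matrix(); W[:3,3]=np.ravel(d['tvec']); T=np.linalg.inv(W)
    d['T']=T; return d
def ray(d,u,v):
    x=np.array([(u-d['cx'])/d['fx'],(v-d['cy'])/d['fy']]); y=x.copy()
    for _ in range(20): y=x/(1+d['k1']*(y@y))
    return d['T'][:3,3], d['T'][:3,:3]@np.array([y[0],y[1],1])
def onz(d,u,v,z):
    o,r=ray(d,u,v); return o+r*(z-o[2])/r[2]
def proj(d,p):
    q=np.linalg.inv(d['T'])@np.append(p,1); y=q[:2]/q[2]; y=y*(1+d['k1']*(y@y))
    return np.array([d['fx']*y[0]+d['cx'],d['fy']*y[1]+d['cy']])
def save(d,f,s=1.5):
    cv2.imwrite('pics/'+f,cv2.resize(d['img'][:,:,::-1],None,fx=s,fy=s,interpolation=cv2.INTER_CUBIC))
def tool():
    o=ctrl.get_obs(); return np.array(o['tool_pos']),R.from_rotvec(o['tool_rot']).as_matrix()
def rel(p,yaw=None):
    "shift in tool axes, cm, from now to world point p; world direction angle of tool y"
    t,M=tool(); s=M.T@(np.array(p)-t)*100
    print('t',round(ctrl.get_obs()['t'],1),'pos',t.round(4),'shift cm',s.round(2),'yaw of y',np.degrees(np.arctan2(M[1,1],M[0,1])).round(1))
E
python3 - <<'E'
from h import *
np.set_printoptions(precision=4,suppress=True)
for n in ('top','scene'):
    d=cam(n); save(d,n+'0.png'); print(n,d['T'],d['fx'],d['cx'],d['cy'],d['k1'])
    np.save(n+'0.npy',d,allow_pickle=True)
t,M=tool();print(t,M)
print(ctrl.get_obs())
E
```

```text
top [[-0.0208 -0.9809  0.1933  0.4642]
 [-0.9993  0.0142 -0.0355  0.0141]
 [ 0.0321 -0.1939 -0.9805  0.9604]
 [ 0.      0.      0.      1.    ]] 375.9550540631437 256.90330122017946 192.6297144701297 0.01846356573154372
scene [[ 0.7883  0.3895 -0.4763  1.1771]
 [ 0.6151 -0.5161  0.596  -0.7355]
 [-0.0137 -0.7629 -0.6464  0.8673]
 [ 0.      0.      0.      1.    ]] 496.90595513915815 250.01195927716572 191.49690215176756 -0.04726785184104787
[ 0.1581 -0.6042  0.2492] [[ 0.9675  0.253  -0.0002]
 [ 0.253  -0.9675  0.0018]
 [ 0.0002 -0.0018 -1.    ]]
{'t': 0.1, 'q': array([-1.434 ,  0.0533,  1.6141,  0.    ,  1.476 , -0.119 ]), 'dq': array([ 0.0004, -0.0002, -0.0021,  0.0011, -0.0026,  0.0016]), 'effort': array([ -0.0014, -39.4907, -37.1365,  -0.0002,   0.0039,   0.    ]), 'tool_pos': array([ 0.1581, -0.6042,  0.2492]), 'tool_rot': array([-3.1141, -0.4004,  0.    ]), 'contact_force': array([ 0.2466,  0.6395, -0.0521]), 'wrist_torque': array([ 0.0103,  0.001 , -0.0283]), 'grip_force': 0.0, 'opening': 0.08564183124463774}
```

View pics/top0.png

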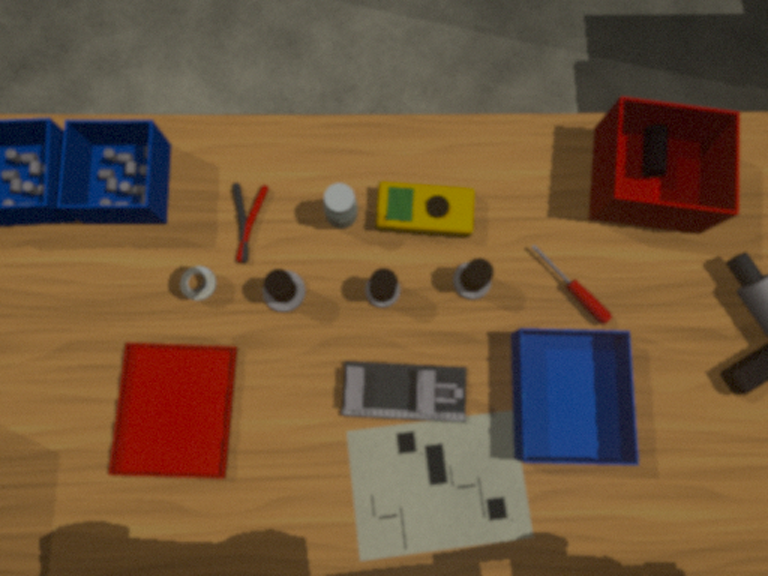

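View pics/scene0.png

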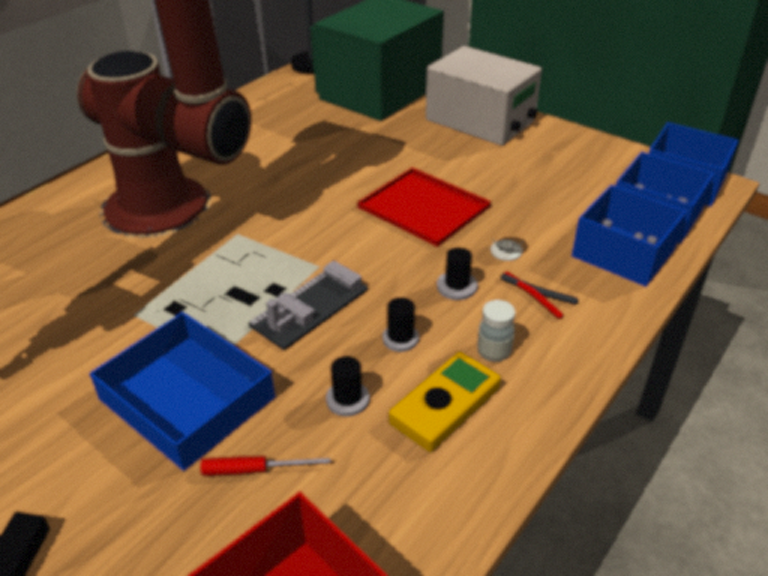

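Three capped hubs stand in a row in the top view, at about (284,288), (383,287) and (477,275). The gauge is at (405,390) with its fixed jaw on the left. The shallow red tray is at (175,410) and the blue deep bin at (575,395).

```bash
cat > m0.py <<'E'
from h import *
np.set_printoptions(precision=4,suppress=True)
d=np.load('top0.npy',allow_pickle=True).item(); im=d['img']
hsv=cv2.cvtColor(im,cv2.COLOR_RGB2HSV)
S=1.5
def blobs(mask,amin):
    n,l,st,c=cv2.connectedComponentsWithStats(mask.astype(np.uint8))
    return [(i,st[i],c[i],l==i) for i in range(1,n) if st[i][4]>amin]
# caps: dark blobs
g=im.max(2)
for i,st,c,m in blobs((g<60),60):
    if 160<c[1]<215 and 160<c[0]<340:
        print('dark',c*S,st, onz(d,*c,.074))
E_=lambda *a:None
# gray (low sat) flanges+gauge
gm=(hsv[:,:,1]<70)&(g>75)
for i,st,c,m in blobs(gm,60):
    if 150<c[1]<290 and 100<c[0]<340: print('gray',c*S,st)
# containers
for nm,lo,hi in (('red',(0,150,60),(8,255,255)),('blue',(100,120,40),(130,255,255))):
    mk=cv2.inRange(hsv,lo,hi)
    for i,st,c,m in blobs(mk>0,1500):
        cs=cv2.findContours(m.astype(np.uint8),0,2)[0][0]
        q=cv2.approxPolyDP(cv2.convexHull(cs),6,True)[:,0]
        print(nm,c*S,st);
        for z in (.016,.06): print(z,[onz(d,*p,z)[:2].round(3).tolist() for p in q])
E
python3 m0.py
python3 - <<'E'
from h import *
d=np.load('top0.npy',allow_pickle=True).item(); s=np.load('scene0.npy',allow_pickle=True).item()
a=d['img'][180:290,215:325,::-1]; b=s['img'][150:290,155:335,::-1]
cv2.imwrite('pics/c1.png',np.hstack([cv2.resize(a,(400,400),interpolation=2),cv2.resize(b,(400,400),interpolation=2)]))
E
```

```text
dark [475.1404 275.2145] [307 174  21  20 317] [ 0.6595 -0.1638  0.074 ]
dark [279.4065 285.8364] [176 180  21  21 321] [0.6464 0.1509 0.074 ]
dark [382.1094 284.9948] [246 180  18  21 288] [ 0.6455 -0.0129  0.074 ]
gray [198.6358 282.7699] [121 177  23  23 302]
gray [469.4449 286.5551] [303 176  24  23 136]
gray [288.5188 295.5125] [176 181  27  27 240]
gray [386.8269 299.1923] [247 190  19  15  78]
red [664.2939 168.5767] [ 393   64  100   81 2999]
0.016 [[1.005, -0.457], [0.975, -0.678], [0.779, -0.648], [0.785, -0.388]]
0.06 [[0.979, -0.435], [0.952, -0.645], [0.764, -0.617], [0.77, -0.369]]
red [173.2387 410.4685] [  73  229   85   90 6646]
0.016 [[0.565, 0.409], [0.552, 0.23], [0.351, 0.245], [0.363, 0.42]]
0.06 [[0.56, 0.39], [0.548, 0.22], [0.356, 0.234], [0.367, 0.401]]
blue [ 83.175  170.9086] [   0   80  113   70 5711]
0.016 [[0.959, 0.65], [0.96, 0.39], [0.914, 0.359], [0.776, 0.36], [0.773, 0.631]]
0.06 [[0.936, 0.62], [0.937, 0.373], [0.893, 0.343], [0.761, 0.344], [0.758, 0.602]]
blue [570.8249 398.5081] [ 343  220   81   89 6175]
0.016 [[0.54, -0.429], [0.358, -0.419], [0.376, -0.229], [0.576, -0.25], [0.572, -0.368]]
0.06 [[0.537, -0.408], [0.363, -0.399], [0.38, -0.218], [0.571, -0.238], [0.567, -0.35]]
```

View pics/c1.png

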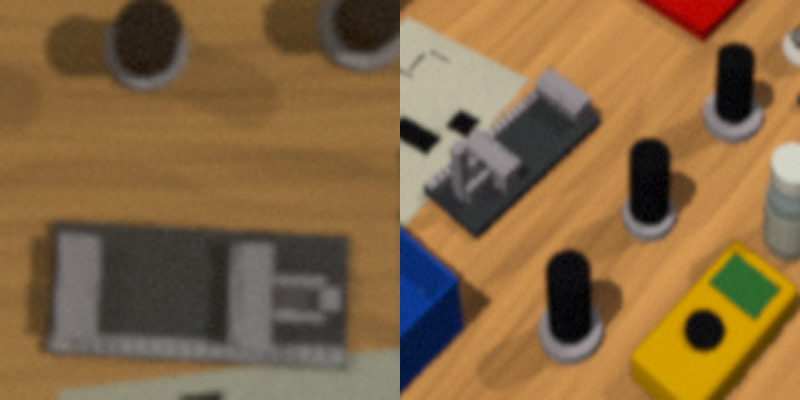

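servo_tool:
  increments:
    - [[8.5,3.3,-3.5,-0.5,-8.5],[8.5,6.6,-7.0,-1,-17],[8.5,9.9,-10.5,-1.5,-25.5],[8.5,13.2,-14,-2,-34],[8.5,16.5,-17.5,-2.5,-42.5]]

```text
t: 0.6
tool_pos: [0.2739, -0.3916, 0.2749]
tool_rot: [-2.754, -1.51, -0.0]
contact_force: [0.5, -0.1, 1.5]
opening: 0.0853
grip_force: 0.0
```

```bash
python3 - <<'E'
from h import *
np.set_printoptions(precision=4,suppress=True)
d=np.load('top0.npy',allow_pickle=True).item()
k=110/400
P=[onz(d,215+u*k,180+v*k,.010)[:2] for u,v in ((52,222),(347,236),(347,367),(45,358))]
print('bed',P, [np.linalg.norm(P[i]-P[i-1]) for i in range(4)])
c=ctrl.get_image('wrist'); print(np.array(c['mount']),c['fx'],c['cx'],c['cy'],c['k1'])
rel([.47,-.06,.3])
E
```

```text
bed [array([0.5288, 0.0516]), array([ 0.5154, -0.1523]), array([ 0.4272, -0.148 ]), array([0.4376, 0.0568])] [np.float64(0.09138249149903344), np.float64(0.20432880645181684), np.float64(0.0882879279611895), np.float64(0.20505984170608754)]
[[-0.0009 -0.9518 -0.3066  0.079 ]
 [ 1.     -0.0011  0.0004  0.0003]
 [-0.0007 -0.3066  0.9518 -0.1239]
 [ 0.      0.      0.      1.    ]] 286.49414171445756 257.57575457861896 184.76222058268905 0.02449950263360997
t 0.7 pos [ 0.2769 -0.3871  0.2759] shift cm [37.98 -0.95 -2.23] yaw of y -32.0
```

servo_tool:
  increments:
    - [[8.5,4.8,-0.1,-0.4,-7],[8.5,9.5,-0.2,-0.8,-14],[8.5,14.2,-0.4,-1.2,-21],[8.5,19,-0.5,-1.6,-28.5],[8.5,23.5,-0.6,-2,-28.5]]

```text
t: 1.15
tool_pos: [0.3963, -0.191, 0.2952]
tool_rot: [2.302, 2.138, 0.0]
contact_force: [1.1, -0.4, 0.2]
opening: 0.0851
grip_force: 0.0
```

```bash
python3 - <<'E'
from h import *
rel([.478,-.05,.3])
E
```

```text
t 1.1 pos [ 0.3963 -0.191   0.2952] shift cm [14.66  7.1  -0.48] yaw of y -4.2
```

servo_tool:
  increments:
    - [[8.5,4.5,2.2,0,0],[8.5,9,4.4,0,0],[8.5,14,7,0,0],[8.5,14,7,0,0],[8.5,14,7,0,0]]

```text
t: 1.65
tool_pos: [0.4764, -0.0574, 0.2947]
tool_rot: [-2.3, -2.139, 0.002]
contact_force: [-0.5, -0.9, -0.6]
opening: 0.0851
grip_force: 0.0
```

```bash
python3 - <<'E'
from h import *
d=cam('wrist'); save(d,'w1.png'); np.save('w1.npy',d,allow_pickle=True); rel([.478,-.05,.3])
for p in ([.478,-.026,.01],[.6455,-.0129,.074],[.475,-.135,.068]): print(proj(d,p)*1.5)
E
```

```text
t 1.7 pos [ 0.4761 -0.0585  0.2948] shift cm [ 0.87  0.13 -0.52] yaw of y -4.3
[385.2242114  191.41919651]
[599.83446362 167.32575475]
[390.81171528 323.4154287 ]
```

View pics/w1.png

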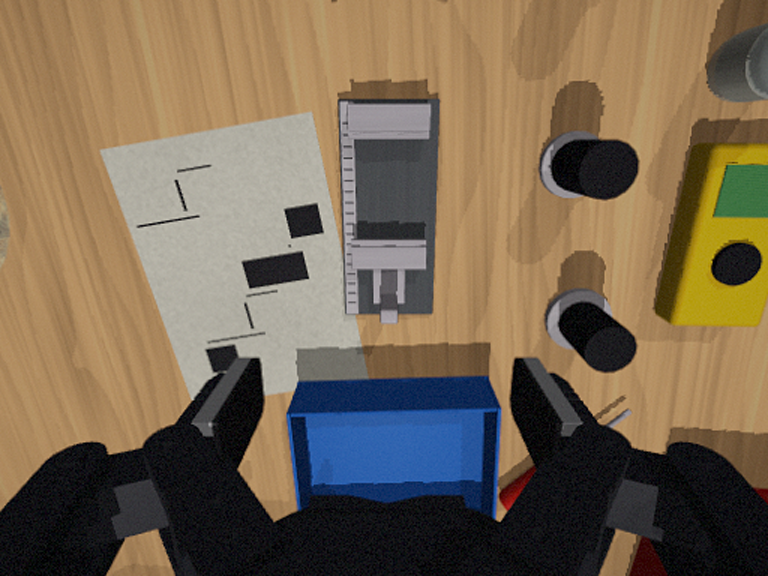

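The wrist view shows the tab top at (390,316), the bed's right edge from (439,99) to (433,313), the cap0 top at (608,169) and the cap1 top at (608,342).

```bash
python3 - <<'E'
from h import *
np.set_printoptions(precision=4,suppress=True)
d=np.load('w1.npy',allow_pickle=True).item()
f=lambda u,v,z: onz(d,u/1.5,v/1.5,z)
print('tab',f(390,316,.068)); print('cap0',f(608,169,.074),'cap1',f(608,342,.074))
a,b=f(439,99,.01),f(433,313,.01); print('bed edge',a,b,np.linalg.norm(a-b),np.degrees(np.arctan2(*(a-b)[:2])))
c,e=f(340,99,.01),f(346,313,.01); print(c,e,np.linalg.norm(a-c), np.linalg.norm(b-e),np.degrees(np.arctan2(*(c-e)[:2])))
m=(a+b+c+e)/4; print('bedcentre',m,'bay',m+.0225*((a-b)/np.linalg.norm(a-b)))
print('fixed jaw top front edge',f(346,136,.032),f(430,139,.032),'lip', 'slide', f(350,240,.032),f(426,240,.032))
# caps by circle fit
hsv=cv2.cvtColor(d['img'],cv2.COLOR_RGB2HSV)
E
```

```text
tab [ 0.4748 -0.1278  0.068 ]
cap0 [ 0.6518 -0.0147  0.074 ] cap1 [ 0.6643 -0.1638  0.074 ]
bed edge [0.531  0.0501 0.01  ] [ 0.5177 -0.1524  0.01  ] 0.20296621099368034 3.7495893975413916
[0.4444 0.0565 0.01  ] [ 0.4287 -0.1458  0.01  ] 0.08689225352526038 0.08928789241341552 4.425848677258315
bedcentre [ 0.4804 -0.0479  0.01  ] bay [ 0.4819 -0.0254  0.01  ]
fixed jaw top front edge [0.4484 0.0254 0.032 ] [0.5197 0.0177 0.032 ] lip slide [ 0.4427 -0.065   0.032 ] [ 0.5124 -0.0701  0.032 ]
```

```bash
python3 - <<'E'
from h import *
rel([.6505,-.0145,.16])
E
```

```text
t 1.7 pos [ 0.4761 -0.0585  0.2948] shift cm [ 5.7  17.08 13.45] yaw of y -4.3
```

servo_tool:
  increments:
    - [[8.5,1.5,4.5,0,0],[8.5,3,9,2,0],[8.5,4.5,13,5,0],[8.5,5.7,17,9,0],[8.5,5.7,17,11,0]]

```text
t: 2.2
tool_pos: [0.6516, -0.0165, 0.1827]
tool_rot: [-2.306, -2.133, 0.001]
contact_force: [-0.3, -0.2, -0.9]
opening: 0.0849
grip_force: 0.0
```

servo_tool:
  increments:
    - [[8.5,0,0,0,0],[8.5,0,0,0,0],[8.5,0,0,0,0]]

```text
t: 2.5
tool_pos: [0.6505, -0.0161, 0.1881]
tool_rot: [2.304, 2.132, 0.003]
contact_force: [-0.0, -0.3, 0.1]
opening: 0.085
grip_force: 0.0
```

```bash
cat >> h.py <<'E'
def dark(d,z=.074,amin=200,guess=None,thr=45,fn=None):
    "dark cap top seen by the wrist: circle from the far rim half of the blob nearest guess"
    g=cv2.GaussianBlur(d['img'],(3,3),0).max(2)
    u,v=proj(d,guess).round().astype(int); rr=75
    m=(g<thr).astype(np.uint8)
    n,l,st,c=cv2.connectedComponentsWithStats(m)
    i=min((i for i in range(1,n) if st[i][4]>amin),key=lambda i:np.hypot(*(c[i]-[u,v])))
    print('blob',st[i],c[i].round(1),'pred',u,v); return l==i
E
python3 - <<'E'
from h import *
d=cam('wrist'); save(d,'w2.png'); np.save('w2.npy',d,allow_pickle=True); rel([.6505,-.0145,.055])
dark(d,guess=[.6505,-.0145,.074])
E
```

```text
t 2.5 pos [ 0.6507 -0.0158  0.1885] shift cm [ 0.13 -0.09 13.35] yaw of y -4.4
blob [ 234  148   49   57 1801] [257.6 172.6] pred 256 185
```

View pics/w2.png

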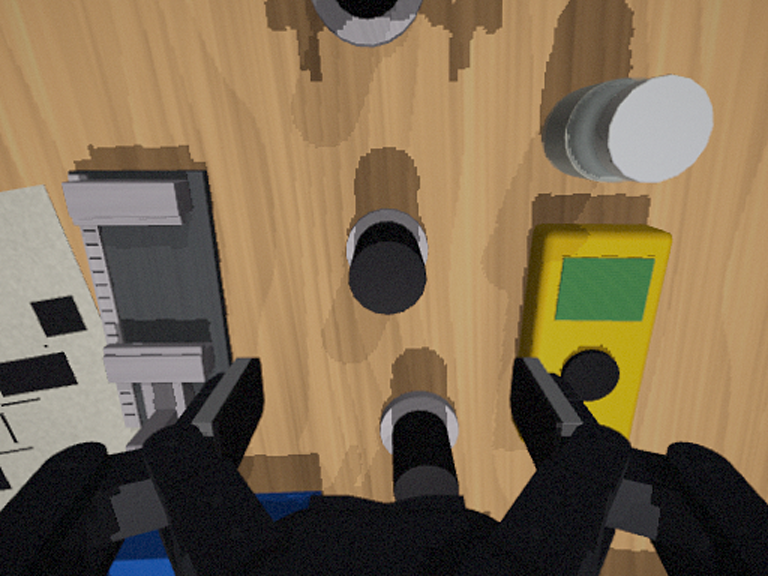

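The cap0 top is centred at (388,275), within 3 mm of the prediction, and the flange works out at about 60 mm, so this is hub0. I'll descend and grip.

servo_tool:
  increments:
    - [[8.5,0.1,0.1,4,0],[8.5,0.3,0.15,8,0],[8.5,0.3,0.15,11,0],[8.5,0.3,0.15,13.3,0],[8.5,0.3,0.15,13.3,0]]

```text
t: 3.05
tool_pos: [0.6496, -0.0119, 0.0502]
tool_rot: [-2.302, -2.133, 0.005]
contact_force: [-0.5, 0.9, -0.9]
opening: 0.0852
grip_force: 0.0
```

servo_tool:
  increments:
    - [[3.8,0,0,0,0],[3.8,0,0,0,0],[3.8,0,0,0,0],[3.8,0,0,0,0],[3.8,0,0,0,0]]
  newtons: 50

```text
t: 3.55
tool_pos: [0.6537, -0.0121, 0.0556]
tool_rot: [2.301, 2.133, 0.004]
contact_force: [-1.9, 0.1, 7.1]
opening: 0.0452
grip_force: 51.6
```

servo_tool:
  increments:
    - [[3.8,0,0,0,0],[3.8,0,0,0,0],[3.8,0,0,-0.5,0],[3.8,0,0,-2,0],[3.8,0,0,-4.5,0]]

```text
t: 4.05
tool_pos: [0.65, -0.0115, 0.096]
tool_rot: [-2.301, -2.133, 0.005]
contact_force: [0.3, -0.0, -1.9]
opening: 0.045
grip_force: 51.5
```

```bash
python3 - <<'E'
from h import *
rel([.4805,-.0235,.11])
E
```

```text
t 4.0 pos [ 0.65   -0.0115  0.096 ] shift cm [ -2.48 -16.82  -1.32] yaw of y -4.3
```

servo_tool:
  increments:
    - [[3.8,-0.3,-2,-1,0],[3.8,-0.8,-6,-1.4,0],[3.8,-1.5,-10,-1.4,0],[3.8,-2.1,-14,-1.4,0],[3.8,-2.5,-16.8,-1.4,0]]

```text
t: 4.55
tool_pos: [0.48, -0.0238, 0.1114]
tool_rot: [-2.304, -2.135, 0.001]
contact_force: [-0.9, 0.6, -1.9]
opening: 0.0452
grip_force: 51.8
```

servo_tool:
  increments:
    - [[3.8,0,0,0,0],[3.8,0,0,0,0],[3.8,0,0,0,0]]

```text
t: 4.85
tool_pos: [0.4837, -0.0241, 0.1124]
tool_rot: [2.303, 2.135, 0.002]
contact_force: [-0.2, -0.6, -2.4]
opening: 0.0455
grip_force: 51.2
```

```bash
python3 - <<'E'
from h import *
rel([.4805,-.0235,.066]); print(ctrl.get_obs()['contact_force'],ctrl.get_obs()['opening'])
d=cam('wrist'); save(d,'w3.png')
d=cam('scene'); save(d,'s3.png')
E
```

```text
t 4.8 pos [ 0.4837 -0.0241  0.1124] shift cm [ 0.04 -0.33  4.64] yaw of y -4.3
[-0.16232961 -0.63720692 -2.35312745] 0.04551116490224487
```

View pics/w3.png

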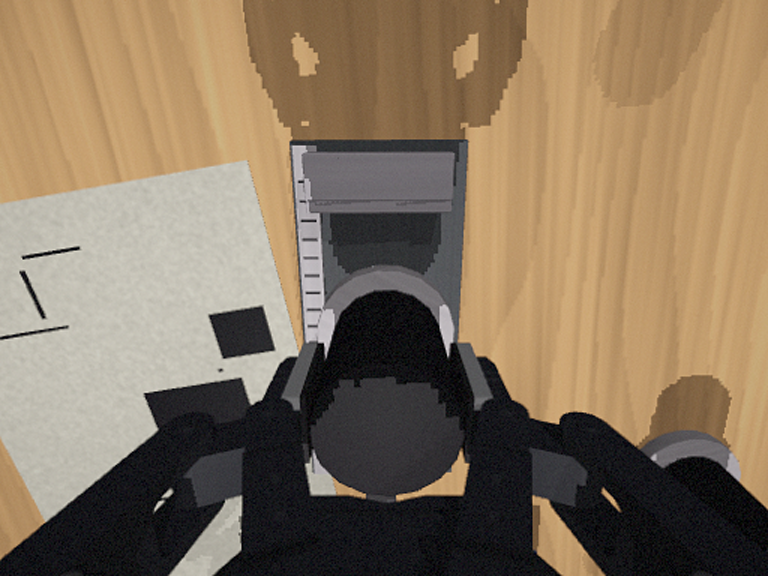

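The hub is held upright over the bay, about 6 px right of the jaw centre line at column 380. I'll lower it and release.

servo_tool:
  increments:
    - [[3.8,0,-0.2,2,0],[3.8,0,-0.3,3.5,0],[3.8,0,-0.3,4.3,0],[3.8,0,-0.3,4.65,0],[3.8,0,-0.3,4.7,0]]

```text
t: 5.45
tool_pos: [0.4802, -0.0237, 0.0657]
tool_rot: [-2.303, -2.135, 0.001]
contact_force: [-6.4, 1.4, 8.2]
opening: 0.0449
grip_force: 52.3
```

servo_tool:
  increments:
    - [[8,0,0,0,0],[8,0,0,0,0],[8,0,0,0,0],[8,0,0,0,0]]

```text
t: 5.85
tool_pos: [0.4798, -0.0238, 0.0645]
tool_rot: [2.304, 2.135, 0.001]
contact_force: [0.2, 0.1, -0.4]
opening: 0.0796
grip_force: 0.0
```

servo_tool:
  increments:
    - [[8,0,0,-3,0],[8,0,0,-6,0],[8,0,0,-7.5,0],[8,0,0,-7.5,0]]

```text
t: 6.25
tool_pos: [0.4813, -0.0241, 0.1421]
tool_rot: [2.301, 2.133, 0.005]
contact_force: [0.1, 1.1, 0.3]
opening: 0.0803
grip_force: 0.0
```

```bash
python3 - <<'E'
from h import *
rel([.474,-.1295,.056]); print(ctrl.get_obs()['contact_force'],ctrl.get_obs()['opening'])
d=cam('wrist'); save(d,'w4.png')
E
```

```text
t 6.2 pos [ 0.4813 -0.0241  0.1421] shift cm [-10.56   0.02   8.61] yaw of y -4.3
[0.05866035 1.08588066 0.34496794] 0.080272256153784
```

View pics/w4.png

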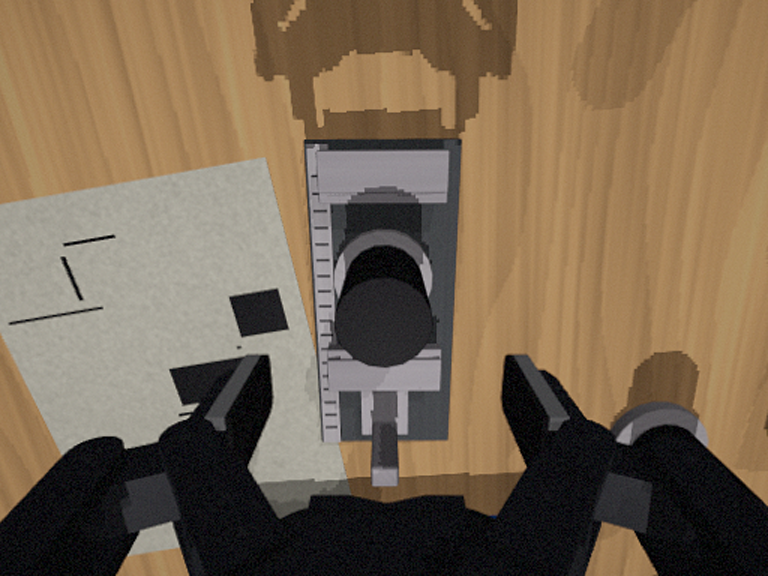

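Hub0 stands in the bay and the tab top is at (385,478), in line with the tool. Next I'll grip the tab.

servo_tool:
  increments:
    - [[8,-4,0,0,0],[8,-8,0,0,0],[8,-10.5,0,2,0],[8,-10.5,0,5,0],[8,-10.5,0,8.4,0]]

```text
t: 6.8
tool_pos: [0.4709, -0.1292, 0.0533]
tool_rot: [-2.306, -2.133, 0.0]
contact_force: [1.1, -0.3, -0.5]
opening: 0.0801
grip_force: 0.0
```

servo_tool:
  increments:
    - [[8,0,0,0,0],[1,0,0,0,0],[1,0,0,0,0],[1,0,0,0,0],[1,0,0,0,0]]
  newtons: 80

```text
t: 7.3
tool_pos: [0.4726, -0.1287, 0.0569]
tool_rot: [2.302, 2.134, 0.002]
contact_force: [0.0, 0.2, 0.5]
opening: 0.0217
grip_force: 0.0
```

servo_tool:
  increments:
    - [[1,0,0,0,0],[1,0,0,0,0],[1,0,0,0,0],[1,0.5,0,0,0],[1,1,0,0,0]]

```text
t: 7.8
tool_pos: [0.4734, -0.1197, 0.0569]
tool_rot: [2.301, 2.133, -0.0]
contact_force: [-1.0, -3.1, 5.9]
opening: 0.0146
grip_force: 78.7
```

```bash
python3 - <<'E'
from h import *
rel([.474,-.1295,.056]); o=ctrl.get_obs(); print(o['contact_force'],o['opening'],o['grip_force'])
E
```

```text
t 7.8 pos [ 0.4734 -0.1197  0.0569] shift cm [-0.98  0.13  0.1 ] yaw of y -4.3
[-0.99721778 -3.10447109  5.86604921] 0.014630004639678814 78.65589737892151
```

servo_tool:
  increments:
    - [[1,0.6,0,0,0],[1,1.2,0,0,0],[1,1.8,0,0,0],[1,2.4,0,0,0],[1,3.0,0,0,0]]

```text
t: 8.3
tool_pos: [0.4755, -0.0899, 0.0569]
tool_rot: [2.301, 2.133, -0.002]
contact_force: [-2.5, -3.6, 6.6]
opening: 0.0149
grip_force: 78.8
```

servo_tool:
  increments:
    - [[1,0.2,0,0,0],[1,0.4,0,0,0],[1,0.6,0,0,0],[1,0.6,0,0,0]]

```text
t: 8.7
tool_pos: [0.4757, -0.0876, 0.057]
tool_rot: [2.295, 2.131, -0.011]
contact_force: [-2.8, -20.3, 2.5]
opening: 0.0149
grip_force: 78.3
```

servo_tool:
  increments:
    - [[1,0,0,0,0],[1,0,0,0,0],[1,0,0,0,0],[8,0,0,0,0],[8,0,0,0,0]]

```text
t: 9.2
tool_pos: [0.4747, -0.0826, 0.0552]
tool_rot: [-2.304, -2.135, -0.0]
contact_force: [0.1, -1.2, 0.2]
opening: 0.0428
grip_force: 0.0
```

servo_tool:
  increments:
    - [[8,0,0,0,0],[8,0,0,0,0],[8,0,0,-2.5,0],[8,0,0,-6,0],[8,0,0,-8.5,0]]

```text
t: 9.7
tool_pos: [0.4753, -0.0823, 0.1419]
tool_rot: [2.303, 2.136, 0.001]
contact_force: [0.3, -0.4, -0.4]
opening: 0.0802
grip_force: 0.0
```

servo_tool:
  increments:
    - [[8,3,0,0,0],[8,6,0,0,0],[8,8,0,0,0],[8,8,0,0,0],[8,8,0,0,0]]

```text
t: 10.2
tool_pos: [0.4809, -0.0026, 0.1401]
tool_rot: [2.302, 2.137, -0.001]
contact_force: [-0.1, -0.2, 0.1]
opening: 0.08
grip_force: 0.0
```

```bash
python3 - <<'E'
from h import *
rel([.482,-.0015,.065]); o=ctrl.get_obs(); print(o['contact_force'],o['opening'],o['grip_force'])
d=cam('wrist'); save(d,'w5.png')
E
```

```text
t 10.2 pos [ 0.4809 -0.0026  0.1401] shift cm [0.12 0.1  7.51] yaw of y -4.3
[-0.13280304 -0.15819615  0.11150046] 0.07999002752756536 0.0
```

View pics/w5.png

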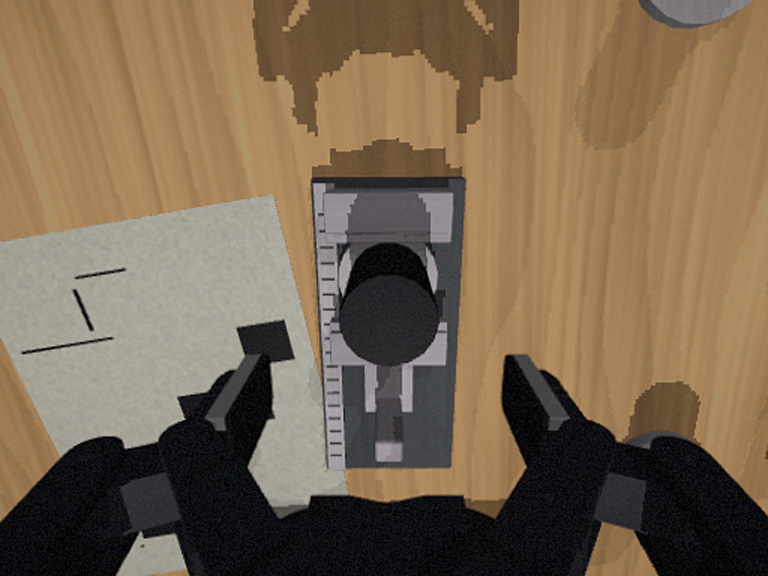

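The hub is seated under the fixed lip with the jaw shut. The cap is centred at (390,320), under the tool. I'll descend, grip and pull.

servo_tool:
  increments:
    - [[8,0,0.1,3,0],[8,0.1,0.1,6,0],[8,0.1,0.1,7.5,0],[8,0.1,0.1,7.5,0],[3.8,0.1,0.1,7.5,0]]
  newtons: 70

```text
t: 10.75
tool_pos: [0.4822, -0.0026, 0.0655]
tool_rot: [-2.305, -2.134, 0.0]
contact_force: [0.4, 0.8, 0.4]
opening: 0.0672
grip_force: 0.0
```

servo_tool:
  increments:
    - [[3.8,0,0,0,0],[3.8,0,0,0,0],[3.8,0,0,0,0],[3.8,0,0,0,0],[3.8,0,0,-0.5,0]]

```text
t: 11.25
tool_pos: [0.4818, -0.0021, 0.0702]
tool_rot: [2.304, 2.136, -0.001]
contact_force: [-0.1, -1.0, -7.6]
opening: 0.0444
grip_force: 72.3
```

servo_tool:
  increments:
    - [[3.8,0,0,-1,0],[3.8,0,0,-2,0],[3.8,0,0,-3,0],[3.8,0,0,-4,0],[3.8,0,0,-5,0]]

```text
t: 11.75
tool_pos: [0.4835, -0.002, 0.123]
tool_rot: [2.302, 2.134, 0.004]
contact_force: [-0.3, 0.3, 0.2]
opening: 0.0448
grip_force: 73.0
```

servo_tool:
  increments:
    - [[3.8,0,0,-1,0],[3.8,0,0,-2,0],[3.8,0,0,-3,0],[3.8,0,0,-4,0],[3.8,0,0,-4,0]]

```text
t: 12.25
tool_pos: [0.4832, -0.002, 0.1624]
tool_rot: [2.302, 2.134, 0.003]
contact_force: [-0.2, 0.5, -0.7]
opening: 0.0449
grip_force: 73.0
```

```bash
python3 - <<'E'
from h import *
rel([.43,-.28,.15]); o=ctrl.get_obs(); print(o['contact_force'],o['opening'],o['grip_force'])
d=cam('scene'); save(d,'s5.png')
E
```

```text
t 12.2 pos [ 0.4832 -0.002   0.1624] shift cm [-28.12  -3.21   1.24] yaw of y -4.3
[-0.22080237  0.49530842 -0.71097847] 0.04487908267864673 72.98156250268221
```

View pics/s5.png

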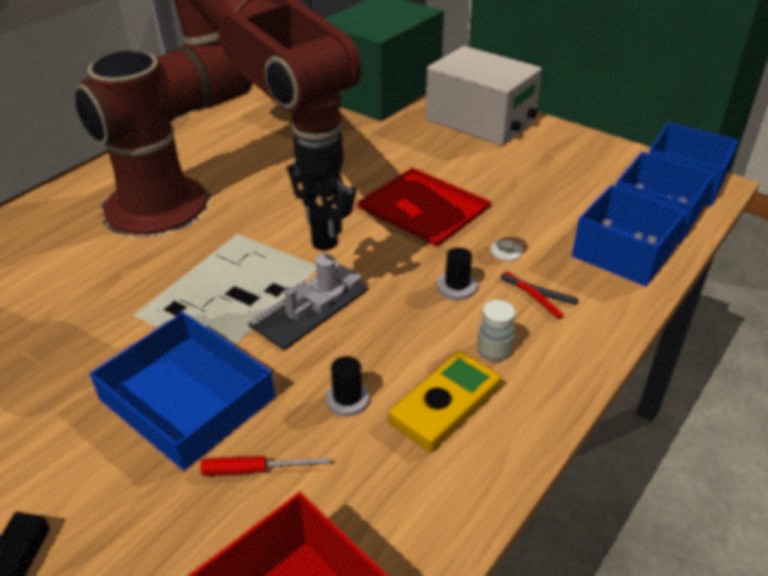

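The cap is off and held by the gripper, and the bare hub stands in the gauge at about (327,275). I'll take the cap to the blue bin.

servo_tool:
  increments:
    - [[3.8,-4,-0.5,0,0],[3.8,-8.5,-1,0,0],[3.8,-13,-1.5,0,0],[3.8,-17.5,-2,0,0],[3.8,-22,-2.5,0,0]]

```text
t: 12.8
tool_pos: [0.4395, -0.2208, 0.1596]
tool_rot: [-2.303, -2.135, 0.0]
contact_force: [0.9, 0.5, -0.4]
opening: 0.045
grip_force: 73.0
```

servo_tool:
  increments:
    - [[3.8,-4,-0.5,0,0],[3.8,-7.5,-0.7,2,0],[3.8,-7.5,-0.7,5,0],[3.8,-7.5,-0.7,7.5,0],[3.8,-7.5,-0.7,7.5,0]]

```text
t: 13.3
tool_pos: [0.4248, -0.2914, 0.0803]
tool_rot: [-2.297, -2.128, 0.001]
contact_force: [-0.1, 0.9, -2.0]
opening: 0.0444
grip_force: 73.0
```

servo_tool:
  increments:
    - [[7,0,0,0,0],[7,0,0,0,0],[7,0,0,0,0],[7,0,0,-3,0],[7,0,0,-6,0]]

```text
t: 13.8
tool_pos: [0.4278, -0.2932, 0.1464]
tool_rot: [-2.303, -2.136, 0.0]
contact_force: [0.3, -0.7, 0.9]
opening: 0.0699
grip_force: 0.0
```

```bash
python3 - <<'E'
from h import *
rel([.4757,-.088,.15]); o=ctrl.get_obs(); print(o['contact_force'],o['opening'],o['grip_force'])
d=cam('top'); save(d,'t5.png'); np.save('t5.npy',d,allow_pickle=True)
E
```

```text
t 13.8 pos [ 0.4278 -0.2932  0.1464] shift cm [20.82  3.24 -0.36] yaw of y -4.3
[ 0.26837308 -0.6509822   0.89375253] 0.06990742762549808 0.0
```

View pics/t5.png

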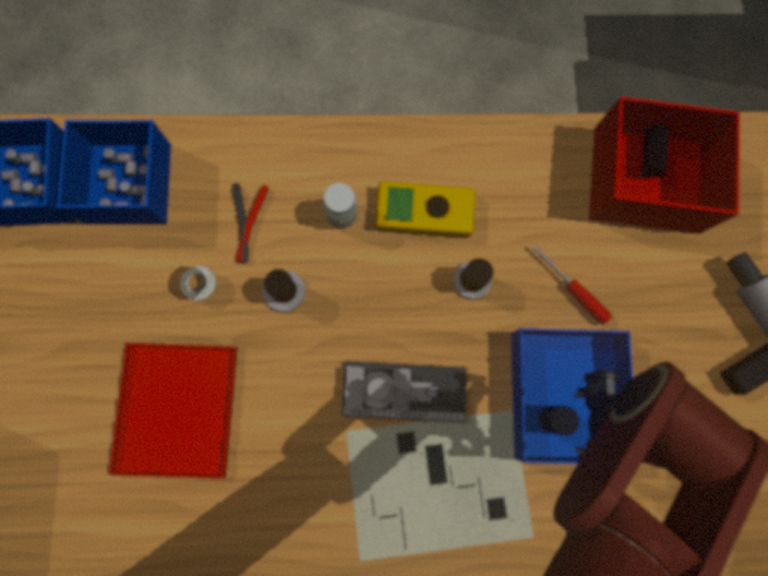

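Cap0 lies in the blue bin at about (558,420). Next I'll open the jaw using the tab.

servo_tool:
  increments:
    - [[7,4.5,0.7,0,0],[7,9,1.4,0,0],[7,13.5,2.1,0,0],[7,18,2.8,0,0],[7,20.8,3.3,0,0]]

```text
t: 14.35
tool_pos: [0.4774, -0.0862, 0.1468]
tool_rot: [2.3, 2.137, 0.003]
contact_force: [-1.1, -0.2, -0.5]
opening: 0.0699
grip_force: 0.0
```

servo_tool:
  increments:
    - [[7,0,0,0,0],[7,0,0,3,0],[7,0,0,6,0],[7,0,0,9,0],[1,0,0,9,0]]

```text
t: 14.85
tool_pos: [0.4735, -0.0884, 0.0518]
tool_rot: [-2.3, -2.131, 0.006]
contact_force: [-1.5, -0.4, -0.9]
opening: 0.0573
grip_force: 0.0
```

servo_tool:
  increments:
    - [[1,0,0,0,0],[1,0,0,0,0],[1,0,0,0,0],[1,0,0,0,0],[1,0,0,0,0]]

```text
t: 15.35
tool_pos: [0.4756, -0.0894, 0.0577]
tool_rot: [-2.302, -2.135, 0.006]
contact_force: [-12.6, -0.0, 11.9]
opening: 0.0147
grip_force: 69.8
```

servo_tool:
  increments:
    - [[1,-0.5,0,0,0],[1,-1.5,0,0,0],[1,-2.5,0,0,0],[1,-3.5,0,0,0],[1,-4.2,0,0,0]]

```text
t: 15.85
tool_pos: [0.4726, -0.1309, 0.0577]
tool_rot: [-2.302, -2.134, 0.003]
contact_force: [-9.6, 4.1, 10.4]
opening: 0.0146
grip_force: 69.7
```

servo_tool:
  increments:
    - [[1,0,0,0,0],[8,0,0,0,0],[8,0,0,0,0],[8,0,0,0,0],[8,0,0,-4,0]]

```text
t: 16.35
tool_pos: [0.4695, -0.1288, 0.0906]
tool_rot: [-2.296, -2.129, 0.007]
contact_force: [1.1, 0.4, -0.7]
opening: 0.0721
grip_force: 0.0
```

servo_tool:
  increments:
    - [[8,0,0,-4,0],[8,3,0,-4,0],[8,7,0,-4,0],[8,11,0,-4,0],[8,12,0,-4,0]]

```text
t: 16.85
tool_pos: [0.4826, -0.0081, 0.1357]
tool_rot: [2.3, 2.14, 0.002]
contact_force: [1.0, 0.3, -0.2]
opening: 0.0799
grip_force: 0.0
```

```bash
python3 - <<'E'
from h import *
rel([.482,-.0015,.062]); o=ctrl.get_obs(); print(o['contact_force'],o['opening'],o['grip_force'])
d=cam('wrist'); save(d,'w6.png')
E
```

```text
t 16.9 pos [ 0.4826 -0.0081  0.1357] shift cm [ 0.65 -0.11  7.37] yaw of y -4.1
[ 1.01677402  0.333104   -0.1812677 ] 0.07991692796946043 0.0
```

View pics/w6.png

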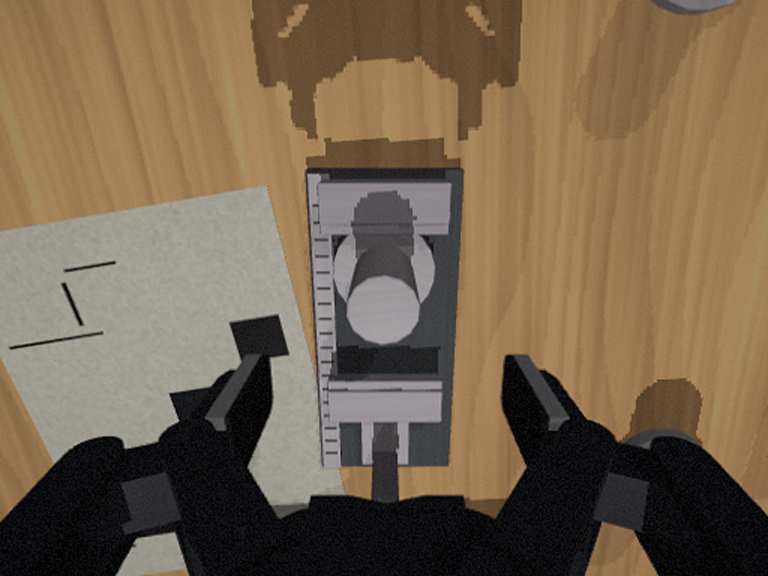

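The bare hub top is centred at (383,311), with the hub still under the fixed lip and the jaw open. I'll grip the spigot, draw it back and lift.

servo_tool:
  increments:
    - [[8,0.3,-0.1,3,0],[8,0.6,-0.15,6,0],[8,0.6,-0.15,7.5,0],[8,0.6,-0.15,7.5,0],[2.5,0.6,-0.15,7.5,0]]
  newtons: 50

```text
t: 17.4
tool_pos: [0.4817, -0.0055, 0.0607]
tool_rot: [2.305, 2.135, -0.0]
contact_force: [-0.6, 0.0, 0.3]
opening: 0.0673
grip_force: 0.0
```

servo_tool:
  increments:
    - [[2.5,0,0,0,0],[2.5,0,0,0,0],[2.5,0,0,0,0],[2.5,0,0,0,0],[2.5,0,0,0,0]]

```text
t: 17.9
tool_pos: [0.4827, -0.0052, 0.0619]
tool_rot: [2.302, 2.134, 0.002]
contact_force: [0.2, -1.1, 5.8]
opening: 0.0328
grip_force: 50.2
```

servo_tool:
  increments:
    - [[2.5,-0.5,0,0,0],[2.5,-1,0,0,0],[2.5,-1.6,0,0,0],[2.5,-2.2,0,0,0],[2.5,-2.2,0,0,0]]

```text
t: 18.4
tool_pos: [0.4814, -0.027, 0.062]
tool_rot: [2.303, 2.133, 0.005]
contact_force: [1.3, 1.5, 6.3]
opening: 0.0329
grip_force: 50.6
```

servo_tool:
  increments:
    - [[2.5,0,0,-1,0],[2.5,0,0,-3,0],[2.5,0,0,-5,0],[2.5,0,0,-7,0],[2.5,0,0,-7,0]]

```text
t: 18.9
tool_pos: [0.4813, -0.0272, 0.1333]
tool_rot: [2.3, 2.133, 0.004]
contact_force: [0.6, -0.6, -0.3]
opening: 0.0327
grip_force: 50.0
```

```bash
python3 - <<'E'
from h import *
rel([.461,.366,.056]); o=ctrl.get_obs(); print(o['contact_force'],o['opening'],o['grip_force'])
E
```

```text
t 18.9 pos [ 0.4813 -0.0272  0.1333] shift cm [39.06 -5.04  7.66] yaw of y -4.3
[ 0.55714854 -0.63077883 -0.31124028] 0.03270120966155803 49.981321692466736
```

servo_tool:
  increments:
    - [[2.5,4,-0.5,0,0],[2.5,8.5,-1.1,0,0],[2.5,13,-1.7,0,0],[2.5,17.5,-2.3,0,0],[2.5,22,-2.9,0,0]]

```text
t: 19.4
tool_pos: [0.466, 0.1962, 0.1287]
tool_rot: [-2.304, -2.135, 0.003]
contact_force: [1.0, -0.6, -1.0]
opening: 0.033
grip_force: 50.0
```

servo_tool:
  increments:
    - [[2.5,4.5,-0.5,0,0],[2.5,9,-1.1,0,0],[2.5,13.5,-1.7,0,0],[2.5,17,-2.1,0,0],[2.5,17,-2.1,0,0]]

```text
t: 19.9
tool_pos: [0.4579, 0.369, 0.1288]
tool_rot: [-2.298, -2.14, 0.002]
contact_force: [0.1, -1.1, -1.4]
opening: 0.033
grip_force: 50.0
```

```bash
cat > tray.py <<'E'
from h import *
# red tray inner outline from the top view (t0 image: unobstructed), rim z=.016, by min-area rectangle
d=np.load('top0.npy',allow_pickle=True).item(); hsv=cv2.cvtColor(d['img'],cv2.COLOR_RGB2HSV)
def rect(lo,hi,c0,z):
    n,l,st,c=cv2.connectedComponentsWithStats(cv2.inRange(hsv,lo,hi))
    i=min((i for i in range(1,n) if st[i][4]>1500),key=lambda i:np.hypot(*(c[i]-c0)))
    cs=cv2.findContours((l==i).astype(np.uint8),0,1)[0][0][:,0]
    P=np.array([onz(d,*p,z)[:2] for p in cs],np.float32); print(cv2.minAreaRect(P))
rect((0,150,60),(8,255,255),(115,273),.012)
rect((100,120,40),(130,255,255),(380,265),.05)
E
python3 tray.py; python3 - <<'E'
from h import *
rel([.461,.366,.056]); o=ctrl.get_obs(); print(o['contact_force'],o['opening'],o['grip_force'])
E
```

```text
((0.45881161093711853, 0.327298104763031), (0.18265965580940247, 0.2088599056005478), 86.67153930664062)
((0.4667064845561981, -0.3158465623855591), (0.18932881951332092, 0.20497636497020721), 87.75537872314453)
t 19.9 pos [0.4579 0.369  0.1288] shift cm [-0.28  0.34  7.28] yaw of y -4.1
[ 0.06941548 -1.12323633 -1.44495162] 0.03299546321648207 49.99167501926422
```

servo_tool:
  increments:
    - [[2.5,-0.1,0.2,2.5,0],[2.5,-0.2,0.3,5,0],[2.5,-0.2,0.3,6.5,0],[2.5,-0.2,0.3,7.1,0],[2.5,-0.2,0.3,7.2,0]]

```text
t: 20.4
tool_pos: [0.4618, 0.3631, 0.0575]
tool_rot: [-2.304, -2.135, 0.003]
contact_force: [0.7, -0.2, -1.6]
opening: 0.033
grip_force: 50.1
```

servo_tool:
  increments:
    - [[2.5,0,0,0,0],[2.5,0,0,0.1,0],[2.5,0,0,0.1,0]]

```text
t: 20.7
tool_pos: [0.4627, 0.3639, 0.0581]
tool_rot: [2.304, 2.135, 0.002]
contact_force: [-0.9, 0.5, -2.5]
opening: 0.033
grip_force: 50.1
```

```bash
python3 - <<'E'
from h import *
rel([.461,.366,.056]); o=ctrl.get_obs(); print(o['contact_force'],o['opening'],o['grip_force'])
E
```

```text
t 20.7 pos [0.4627 0.3639 0.0581] shift cm [ 0.19 -0.19  0.21] yaw of y -4.3
[-0.87490068  0.52987231 -2.49990415] 0.03301038000424088 50.084606409072876
```

Still hanging with about 2 mm to go. I'll lower to contact, then release.

servo_tool:
  increments:
    - [[2.5,0,0,0.1,0],[2.5,0,0,0.2,0],[2.5,0,0,0.3,0],[2.5,0,0,0.3,0]]

```text
t: 21.1
tool_pos: [0.4625, 0.3639, 0.056]
tool_rot: [2.304, 2.136, 0.0]
contact_force: [-4.0, -1.8, 7.5]
opening: 0.0328
grip_force: 50.8
```

servo_tool:
  increments:
    - [[7,0,0,0,0],[7,0,0,0,0],[7,0,0,0,0],[7,0,0,-3,0],[7,0,0,-7,0]]

```text
t: 21.6
tool_pos: [0.4603, 0.3624, 0.1218]
tool_rot: [-2.303, -2.135, 0.01]
contact_force: [1.2, 0.6, -0.1]
opening: 0.0698
grip_force: 0.0
```

servo_tool:
  increments:
    - [[8,0,0,-2,0],[8,0,0,-4,0],[8,0,0,-6,0],[8,0,0,-6,0]]

```text
t: 22.0
tool_pos: [0.4639, 0.3647, 0.1879]
tool_rot: [2.303, 2.135, 0.01]
contact_force: [-0.0, 0.2, -0.3]
opening: 0.0798
grip_force: 0.0
```

```bash
cat > look.py <<'E'
from h import *
# numeric look with top camera: dark caps (z .074) and where hubs are
d=cam('top'); np.save('t_last.npy',d,allow_pickle=True)
g=d['img'].max(2); hsv=cv2.cvtColor(d['img'],cv2.COLOR_RGB2HSV)
n,l,st,c=cv2.connectedComponentsWithStats((g<60).astype(np.uint8))
for i in range(1,n):
    if 150<st[i][4]<700 and 160<c[i][1]<300: print('dark',c[i].round(1),st[i],onz(d,*c[i],.074).round(4))
n,l,st,c=cv2.connectedComponentsWithStats(((hsv[:,:,1]<80)&(g>75)).astype(np.uint8))
for i in range(1,n):
    if st[i][4]>60 and c[i][1]>160 and c[i][0]<340: print('grey',c[i].round(1),st[i],onz(d,*c[i],.01).round(3),onz(d,*c[i],.074).round(3))
E
python3 look.py; python3 - <<'E'
from h import *
rel([.662,-.164,.19]); rel([.6464,.1509,.19]); o=ctrl.get_obs(); print(o['contact_force'],o['opening'],o['grip_force'])
d=cam('wrist'); np.save('w7.npy',d,allow_pickle=True); save(d,'w7.png')
E
```

```text
dark [498.2 189.9] [485 170  27  54 471] [ 0.6371 -0.6073  0.074 ]
dark [316.8 183.4] [307 173  21  21 317] [ 0.6596 -0.1638  0.074 ]
dark [186.3 190.6] [176 181  21  20 320] [0.6462 0.1509 0.074 ]
dark [343.7 261.9] [340 221   8  85 377] [ 0.4713 -0.2171  0.074 ]
dark [498.1 247.3] [481 229  31  33 634] [ 0.4988 -0.5866  0.074 ]
dark [261.1 258.9] [243 245  35  28 595] [ 0.4818 -0.0245  0.074 ]
dark [371.  279.6] [357 271  28  19 416] [ 0.4298 -0.278   0.074 ]
grey [312.6 190.6] [302 175  25  24 153] [ 0.655 -0.165  0.01 ] [ 0.642 -0.153  0.074]
grey [132.2 188.5] [120 177  24  23 329] [0.667 0.298 0.01 ] [0.653 0.279 0.074]
grey [192.5 197.1] [176 181  27  27 247] [0.642 0.145 0.01 ] [0.63  0.136 0.074]
grey [291.  314.9] [  228   218   198   156 10837] [ 0.348 -0.097  0.01 ] [ 0.356 -0.089  0.074]
grey [ 97.7 270.8] [ 82 259  31  25 492] [0.463 0.372 0.01 ] [0.463 0.347 0.074]
t 22.1 pos [0.4631 0.3642 0.1857] shift cm [-51.16  23.84  -0.46] yaw of y -4.3
t 22.1 pos [0.4631 0.3642 0.1857] shift cm [-19.88  19.9   -0.41] yaw of y -4.3
[-0.14137484  0.59046561 -0.95524357] 0.08003237840971725 0.0
```

```bash
python3 - <<'E'
from h import *
rel([.651,.1545,.188])
E
```

```text
t 22.1 pos [0.4623 0.3637 0.184 ] shift cm [-19.43  20.4   -0.4 ] yaw of y -4.3
```

servo_tool:
  increments:
    - [[8.5,-3.2,3.4,0,0],[8.5,-6.4,6.8,0,0],[8.5,-9.6,10.2,0,0],[8.5,-12.8,13.6,-0.4,0],[8.5,-16,17,-0.4,0]]

```text
t: 22.6
tool_pos: [0.6199, 0.1896, 0.1863]
tool_rot: [-2.303, -2.135, 0.003]
contact_force: [-0.6, 0.8, 0.4]
opening: 0.0847
grip_force: 0.0
```

servo_tool:
  increments:
    - [[8.5,-3.4,3.4,0,0],[8.5,-3.4,3.4,0,0],[8.5,-3.4,3.4,0,0],[8.5,-3.4,3.4,0,0]]

```text
t: 23.0
tool_pos: [0.6497, 0.1555, 0.1866]
tool_rot: [-2.302, -2.135, 0.003]
contact_force: [-0.4, -0.4, -0.2]
opening: 0.085
grip_force: 0.0
```

```bash
cat > cap.py <<'E'
from h import *
import sys
x,y=float(sys.argv[1]),float(sys.argv[2])
d=cam('wrist'); save(d,'cap%d.png'%(ctrl.get_obs()['t']*10))
for i in range(1):
    for thr in (45,60):
        m=dark(d,guess=[x,y,.074],thr=thr)
        cs=max(cv2.findContours(m.astype(np.uint8),0,1)[0],key=cv2.contourArea)[:,0]
        b=cs[cs[:,1]>cs[:,1].max()-24].astype(float)   # lower half: rim of the top disc
        A=np.c_[2*b,np.ones(len(b))]; s=np.linalg.lstsq(A,(b**2).sum(1),rcond=None)[0]
        u,v=s[:2]; r=np.sqrt(s[2]+u*u+v*v); p=onz(d,u,v,.074)
        print('disc',u.round(1),v.round(1),r.round(1),p.round(4),'r mm',(np.linalg.norm(onz(d,u+r,v,.074)-p)*1000).round(1)); rel([p[0],p[1],.055])
E
python3 cap.py .651 .1545
python3 - <<'E'
from h import *
d=np.load('w2.npy',allow_pickle=True).item()
m=dark(d,guess=[.65,-.0145,.074],thr=60)
cs=max(cv2.findContours(m.astype(np.uint8),0,1)[0],key=cv2.contourArea)[:,0]
b=cs[cs[:,1]>cs[:,1].max()-24].astype(float)
A=np.c_[2*b,np.ones(len(b))]; s=np.linalg.lstsq(A,(b**2).sum(1),rcond=None)[0]
print('ref w2',s[:2],np.sqrt(s[2]+s[0]**2+s[1]**2),onz(d,*s[:2],.074))
E
```

```text
blob [ 236  150   50   61 2409] [260.7 181. ] pred 259 188
disc 260.9 185.8 24.7 [0.6529 0.1568 0.074 ] r mm 21.4
t 23.1 pos [0.6497 0.1558 0.1871] shift cm [ 0.12  0.34 13.21] yaw of y -4.3
blob [ 236  150   51   62 2486] [260.6 181.2] pred 259 188
disc 260.7 185.7 25.3 [0.6528 0.1569 0.074 ] r mm 22.0
t 23.1 pos [0.6497 0.1558 0.1871] shift cm [ 0.13  0.32 13.21] yaw of y -4.3
blob [ 233  148   51   61 2416] [257.8 178.5] pred 256 185
ref w2 [257.84601411 182.65769188] 25.184869937795792 [ 0.65201378 -0.01224691  0.074     ]
```

servo_tool:
  increments:
    - [[8.5,0.1,0.3,4,0],[8.5,0.1,0.3,8,0],[8.5,0.1,0.3,11,0],[8.5,0.1,0.3,13.1,0],[8.5,0.1,0.3,13.1,0]]

```text
t: 23.55
tool_pos: [0.6499, 0.1566, 0.0526]
tool_rot: [-2.298, -2.135, 0.011]
contact_force: [-1.1, 0.2, 0.1]
opening: 0.0852
grip_force: 0.0
```

servo_tool:
  increments:
    - [[3.8,0,0,0,0],[3.8,0,0,0,0],[3.8,0,0,0,0],[3.8,0,0,0,0],[3.8,0,0,0,0]]
  newtons: 50

```text
t: 24.05
tool_pos: [0.6551, 0.1561, 0.06]
tool_rot: [2.303, 2.135, 0.004]
contact_force: [-3.3, 1.1, 6.2]
opening: 0.0444
grip_force: 51.8
```

servo_tool:
  increments:
    - [[3.8,0,0,0,0],[3.8,0,0,0,0],[3.8,0,0,-0.5,0],[3.8,0,0,-2,0],[3.8,0,0,-5,0]]

```text
t: 24.55
tool_pos: [0.6515, 0.1551, 0.1046]
tool_rot: [-2.301, -2.133, 0.009]
contact_force: [1.2, -0.3, -3.0]
opening: 0.0442
grip_force: 51.8
```

```bash
python3 - <<'E'
from h import *
rel([.4805,-.0240,.112]); o=ctrl.get_obs(); print(o['contact_force'],o['opening'],o['grip_force'])
E
```

```text
t 24.6 pos [0.6515 0.1551 0.1046] shift cm [-19.16 -15.7   -0.6 ] yaw of y -4.4
[ 1.24913363 -0.25372254 -3.0088531 ] 0.04416568278884972 51.75058738561347
```

servo_tool:
  increments:
    - [[3.8,-2,-1.6,-1,0],[3.8,-5.5,-4.5,-1,0],[3.8,-9,-7.4,-1,0],[3.8,-12.5,-10.2,-1,0],[3.8,-16,-13,-1,0]]

```text
t: 25.05
tool_pos: [0.511, 0.0047, 0.1179]
tool_rot: [2.303, 2.136, 0.0]
contact_force: [0.7, -0.5, -2.9]
opening: 0.0445
grip_force: 51.9
```

servo_tool:
  increments:
    - [[3.8,-2.2,-2,0,0],[3.8,-3.2,-2.7,0,0],[3.8,-3.2,-2.7,0,0],[3.8,-3.2,-2.7,0,0]]

```text
t: 25.45
tool_pos: [0.4838, -0.0238, 0.118]
tool_rot: [2.304, 2.135, 0.002]
contact_force: [-0.1, 0.3, -2.9]
opening: 0.0442
grip_force: 52.0
```

```bash
python3 - <<'E'
from h import *
rel([.4805,-.0240,.068]); o=ctrl.get_obs(); print(o['contact_force'],o['opening'],o['grip_force'])
E
```

```text
t 25.4 pos [ 0.4838 -0.0238  0.118 ] shift cm [-0.05 -0.34  5.  ] yaw of y -4.4
[-0.05714713  0.28247706 -2.86722681] 0.04418472831983279 52.033520909026265
```

servo_tool:
  increments:
    - [[3.8,0,-0.3,2,0],[3.8,0,-0.3,3.6,0],[3.8,0,-0.3,4.4,0],[3.8,0,-0.3,4.7,0],[3.8,0,-0.3,4.8,0]]

```text
t: 25.95
tool_pos: [0.4807, -0.0234, 0.07]
tool_rot: [2.303, 2.136, 0.0]
contact_force: [-4.8, 1.8, 3.8]
opening: 0.0443
grip_force: 52.5
```

servo_tool:
  increments:
    - [[3.8,0,0,0,0],[3.8,0,0,0.1,0],[3.8,0,0,0.1,0]]

```text
t: 26.25
tool_pos: [0.481, -0.0237, 0.07]
tool_rot: [2.303, 2.135, 0.002]
contact_force: [-2.5, 1.2, 4.3]
opening: 0.0444
grip_force: 52.8
```

servo_tool:
  increments:
    - [[8,0,0,0,0],[8,0,0,0,0],[8,0,0,0,0],[8,0,0,-3,0],[8,0,0,-7.5,0]]

```text
t: 26.75
tool_pos: [0.4775, -0.0234, 0.1408]
tool_rot: [-2.3, -2.131, 0.007]
contact_force: [0.4, -0.4, 0.6]
opening: 0.08
grip_force: 0.0
```

servo_tool:
  increments:
    - [[8,-2,0,0,0],[8,-6,0,0,0],[8,-10.6,0,0,0],[8,-10.6,0,0,0]]

```text
t: 27.15
tool_pos: [0.4719, -0.1336, 0.1439]
tool_rot: [2.308, 2.128, -0.001]
contact_force: [-0.4, 0.7, -0.3]
opening: 0.0802
grip_force: 0.0
```

```bash
python3 - <<'E'
from h import *
rel([.4735,-.1300,.057]); d=cam('wrist'); save(d,'w8.png')
m=dark(d,guess=[.4815,-.024,.084],thr=50)
E
```

```text
t 27.1 pos [ 0.4719 -0.1336  0.1439] shift cm [0.39 0.12 8.69] yaw of y -4.7
blob [ 217    0   96   94 6348] [263.2  35.3] pred 258 34
```

View pics/w8.png

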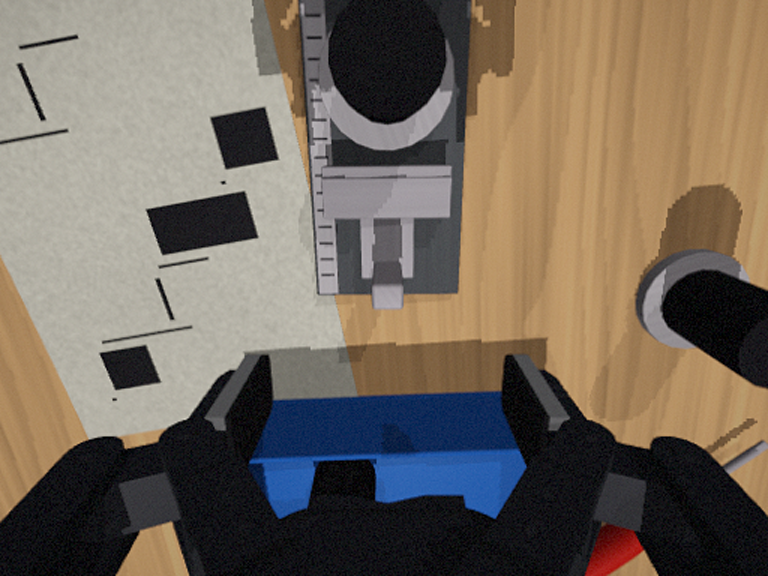

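Hub2 stands upright and centred in the bay, with the tab top at (387,292) in line with the tool. I'll close the jaw.

servo_tool:
  increments:
    - [[8,0.3,0,2.5,0],[8,0.3,0,5.5,0],[8,0.3,0,8.6,0],[8,0.3,0,8.6,0],[1,0.3,0,8.6,0]]
  newtons: 80

```text
t: 27.7
tool_pos: [0.472, -0.1256, 0.0572]
tool_rot: [-2.302, -2.136, 0.001]
contact_force: [0.6, 0.3, 0.6]
opening: 0.0674
grip_force: 0.0
```

servo_tool:
  increments:
    - [[1,0,0,0,0],[1,0,0,0,0],[1,0,0,0,0],[1,0,0,0,0],[1,0,0,0,0]]

```text
t: 28.2
tool_pos: [0.4729, -0.1268, 0.0589]
tool_rot: [2.303, 2.135, 0.001]
contact_force: [-2.1, 0.2, 7.1]
opening: 0.0146
grip_force: 78.6
```

servo_tool:
  increments:
    - [[1,0.5,0,0,0],[1,1,0,0,0],[1,1.5,0,0,0],[1,2,0,0,0],[1,2.5,0,0,0]]

```text
t: 28.7
tool_pos: [0.4746, -0.1031, 0.0589]
tool_rot: [2.301, 2.134, -0.003]
contact_force: [-4.1, -6.6, 5.7]
opening: 0.0148
grip_force: 78.6
```

servo_tool:
  increments:
    - [[1,0.2,0,0,0],[1,0.4,0,0,0],[1,0.5,0,0,0],[1,0.5,0,0,0]]

```text
t: 29.1
tool_pos: [0.475, -0.0979, 0.0589]
tool_rot: [2.301, 2.134, -0.003]
contact_force: [-3.4, -4.1, 6.4]
opening: 0.0149
grip_force: 78.7
```

servo_tool:
  increments:
    - [[1,0.2,0,0,0],[1,0.4,0,0,0],[1,0.6,0,0,0],[1,0.6,0,0,0]]

```text
t: 29.5
tool_pos: [0.4752, -0.0957, 0.0589]
tool_rot: [2.296, 2.131, -0.013]
contact_force: [-5.6, -21.2, 3.6]
opening: 0.0148
grip_force: 78.1
```

servo_tool:
  increments:
    - [[1,0,0,0,0],[1,0,0,0,0],[1,0,0,0,0],[8,0,0,0,0],[8,0,0,0,0]]

```text
t: 30.0
tool_pos: [0.4749, -0.0907, 0.0574]
tool_rot: [2.305, 2.135, 0.001]
contact_force: [-0.3, 0.5, -0.8]
opening: 0.0428
grip_force: 0.0
```

servo_tool:
  increments:
    - [[8,0,0,0,0],[8,0,0,0,0],[8,0,0,-2.5,0],[8,0,0,-6,0],[8,0,0,-8.5,0]]

```text
t: 30.5
tool_pos: [0.4753, -0.0903, 0.144]
tool_rot: [2.303, 2.136, 0.001]
contact_force: [0.4, -0.8, -0.3]
opening: 0.08
grip_force: 0.0
```

servo_tool:
  increments:
    - [[8,3,0,0,0],[8,6,0,0,0],[8,8.4,0,0,0],[8,8.4,0,0,0],[8,8.4,0,0,0]]

```text
t: 31.0
tool_pos: [0.4811, -0.0065, 0.1422]
tool_rot: [2.302, 2.137, -0.001]
contact_force: [-0.6, 0.2, 0.2]
opening: 0.0801
grip_force: 0.0
```

```bash
sed -i 's/^x,y=.*/x,y=float(sys.argv[1]),float(sys.argv[2]); Z=float(sys.argv[3]) if len(sys.argv)>3 else .074/; s/\.074/Z/g; s/else Z$/else .074/; s/p\[1\],\.055/p[1],Z-.019/' cap.py; python3 cap.py .4817 -.0075 .084; python3 look.py | grep dark
```

```text
blob [ 227  163   67   81 4007] [259.2 204.3] pred 258 214
disc 259.2 209.7 32.9 [ 0.4828 -0.0045  0.084 ] r mm 22.6
t 31.1 pos [ 0.4811 -0.007   0.1422] shift cm [0.26 0.15 7.72] yaw of y -4.3
blob [ 222  163   73   81 4166] [259.2 204.7] pred 258 214
disc 258.7 208.3 34.7 [ 0.4825 -0.0035  0.084 ] r mm 23.8
t 31.1 pos [ 0.4811 -0.007   0.1422] shift cm [0.36 0.11 7.72] yaw of y -4.3
dark [495.1 180.6] [485 170  23  23 255] [ 0.6605 -0.6032  0.074 ]
dark [316.7 183.5] [307 174  20  20 299] [ 0.6593 -0.1636  0.074 ]
dark [343.5 266.8] [341 221   7  85 352] [ 0.46  -0.216  0.074]
dark [415.2 262.8] [396 223  27  84 558] [ 0.4661 -0.3853  0.074 ]
dark [498.3 247.3] [481 229  31  33 612] [ 0.4987 -0.5869  0.074 ]
dark [371.3 279.7] [359 271  26  18 391] [ 0.4297 -0.2787  0.074 ]
```

servo_tool:
  increments:
    - [[8,0.2,0.1,3,0],[8,0.2,0.1,6,0],[8,0.2,0.1,7.5,0],[8,0.2,0.1,7.5,0],[3.8,0.2,0.1,7.5,0]]
  newtons: 70

```text
t: 31.6
tool_pos: [0.4825, -0.0056, 0.0675]
tool_rot: [-2.305, -2.134, 0.0]
contact_force: [-0.4, 0.3, 1.1]
opening: 0.0674
grip_force: 0.0
```

servo_tool:
  increments:
    - [[3.8,0,0,0,0],[3.8,0,0,0,0],[3.8,0,0,0,0],[3.8,0,0,0,0],[3.8,0,0,-0.5,0]]

```text
t: 32.1
tool_pos: [0.482, -0.0049, 0.0721]
tool_rot: [-2.304, -2.135, 0.0]
contact_force: [1.3, 0.1, -8.3]
opening: 0.044
grip_force: 72.1
```

servo_tool:
  increments:
    - [[3.8,0,0,-1,0],[3.8,0,0,-2,0],[3.8,0,0,-3,0],[3.8,0,0,-4,0],[3.8,0,0,-5,0]]

```text
t: 32.6
tool_pos: [0.4837, -0.005, 0.1249]
tool_rot: [2.302, 2.134, 0.004]
contact_force: [-1.0, 0.6, -0.5]
opening: 0.0442
grip_force: 72.9
```

servo_tool:
  increments:
    - [[3.8,0,0,-1,0],[3.8,0,0,-2,0],[3.8,0,0,-3,0],[3.8,0,0,-4,0],[3.8,0,0,-4,0]]

```text
t: 33.1
tool_pos: [0.4835, -0.0051, 0.1644]
tool_rot: [2.302, 2.134, 0.003]
contact_force: [0.3, 1.0, -0.2]
opening: 0.0439
grip_force: 72.9
```

```bash
python3 - <<'E'
from h import *
rel([.50,-.335,.085]); o=ctrl.get_obs(); print(o['contact_force'],o['opening'],o['grip_force'])
d=cam('wrist');m=dark(d,guess=[.48,-.01,.18],thr=60)
d=cam('scene'); save(d,'s9.png'); u,v=proj(d,[.4815,-.007,.08]).astype(int); print(u,v,d['img'][v-2:v+40:6,u])
E
```

```text
t 33.1 pos [ 0.4835 -0.0051  0.1644] shift cm [-32.77   4.12   7.96] yaw of y -4.3
[ 0.28434888  1.01109784 -0.24323931] 0.04385312513597249 72.88636055309325
blob [    0   193   512   191 49617] [260.4 317.3] pred 250 289
215 173 [[104  92  86]
 [155 145 145]
 [104  99  97]
 [106 103 101]
 [117 112 111]
 [141 134 137]
 [ 51  47  49]]
```

servo_tool:
  increments:
    - [[3.8,-4.5,0.5,0,0],[3.8,-9,1,0,0],[3.8,-13.5,1.6,0,0],[3.8,-18,2.2,0,0],[3.8,-22.5,2.8,0,0]]

```text
t: 33.7
tool_pos: [0.4926, -0.2329, 0.1613]
tool_rot: [-2.303, -2.135, 0.0]
contact_force: [-0.0, -0.2, 0.4]
opening: 0.0437
grip_force: 72.9
```

servo_tool:
  increments:
    - [[3.8,-4.5,0.6,0,0],[3.8,-9.5,1.2,2,0],[3.8,-9.5,1.2,5,0],[3.8,-9.5,1.2,7.5,0],[3.8,-9.5,1.2,7.5,0]]

```text
t: 34.2
tool_pos: [0.4947, -0.325, 0.0814]
tool_rot: [-2.297, -2.127, 0.002]
contact_force: [-0.5, -0.1, -1.1]
opening: 0.0439
grip_force: 72.9
```

servo_tool:
  increments:
    - [[7,0,0,0,0],[7,0,0,0,0],[7,0,0,0,0],[7,0,0,-3,0],[7,0,0,-6,0]]

```text
t: 34.7
tool_pos: [0.498, -0.3265, 0.1484]
tool_rot: [-2.303, -2.136, 0.0]
contact_force: [0.8, -0.5, 0.5]
opening: 0.0702
grip_force: 0.0
```

```bash
python3 look.py|grep dark; python3 - <<'E'
from h import *
rel([.4752,-.0935,.057]); o=ctrl.get_obs(); print(o['contact_force'],o['opening'],o['grip_force'])
E
```

```text
dark [497.7 189. ] [485 170  27  54 427] [ 0.6394 -0.6064  0.074 ]
dark [316.7 183.4] [307 174  21  20 303] [ 0.6595 -0.1637  0.074 ]
dark [343.8 259.6] [341 221   7  85 357] [ 0.4764 -0.2176  0.074 ]
dark [384.5 250.4] [371 242  28  18 411] [ 0.496  -0.3155  0.074 ]
dark [371.3 279.6] [358 271  28  19 411] [ 0.4298 -0.2787  0.074 ]
t 34.8 pos [ 0.5009 -0.329   0.1558] shift cm [23.35 -4.42  9.69] yaw of y -4.3
[ 2.61981202 -1.01666147  3.9815418 ] 0.07011250044214301 0.0
```

servo_tool:
  increments:
    - [[7,4.6,-0.8,0,0],[7,9.2,-1.6,0,0],[7,13.8,-2.4,0,0],[7,18.4,-3.3,0,0],[7,22.6,-4,0,0]]

```text
t: 35.25
tool_pos: [0.4754, -0.0968, 0.1489]
tool_rot: [2.302, 2.134, 0.003]
contact_force: [1.6, 0.4, 1.1]
opening: 0.0698
grip_force: 0.0
```

servo_tool:
  increments:
    - [[7,0,0,0,0],[7,0,0,0,0],[7,0,0,0,0]]

```text
t: 35.55
tool_pos: [0.4759, -0.0994, 0.1483]
tool_rot: [2.303, 2.134, 0.001]
contact_force: [-0.2, -0.1, -0.7]
opening: 0.0701
grip_force: 0.0
```

```bash
python3 - <<'E'
from h import *
rel([.4748,-.0985,.057]); o=ctrl.get_obs(); print(o['contact_force'],o['opening'],o['grip_force'])
E
```

```text
t 35.5 pos [ 0.4759 -0.0994  0.1483] shift cm [ 0.09 -0.14  9.13] yaw of y -4.4
[-0.2143558  -0.07760454 -0.70992398] 0.07010041807288428 0.0
```

servo_tool:
  increments:
    - [[7,0,-0.1,3,0],[7,0,-0.1,6,0],[7,0,-0.1,9.1,0],[1,0,-0.1,9.1,0],[1,0,-0.1,9.1,0]]

```text
t: 36.05
tool_pos: [0.4743, -0.0995, 0.0565]
tool_rot: [-2.305, -2.133, 0.001]
contact_force: [0.1, 0.3, 1.2]
opening: 0.0421
grip_force: 0.0
```

servo_tool:
  increments:
    - [[1,0,0,0,0],[1,0,0,0,0],[1,0,0,0,0],[1,0,0,0,0],[1,0,0,0,0]]

```text
t: 36.55
tool_pos: [0.4749, -0.0995, 0.0588]
tool_rot: [2.302, 2.135, -0.002]
contact_force: [-4.6, -1.1, 6.1]
opening: 0.015
grip_force: 70.1
```

servo_tool:
  increments:
    - [[1,-0.5,0,0,0],[1,-1.3,0,0,0],[1,-2.1,0,0,0],[1,-2.8,0,0,0],[1,-3.1,0,0,0]]

```text
t: 37.05
tool_pos: [0.4727, -0.1299, 0.0588]
tool_rot: [2.304, 2.135, 0.001]
contact_force: [-4.0, 3.4, 7.1]
opening: 0.0147
grip_force: 70.2
```

servo_tool:
  increments:
    - [[1,0,0,0,0],[8,0,0,0,0],[8,0,0,0,0],[8,0,0,0,0],[8,0,0,-4,0]]

```text
t: 37.55
tool_pos: [0.4679, -0.1277, 0.0913]
tool_rot: [-2.296, -2.128, 0.007]
contact_force: [0.2, -0.8, 0.5]
opening: 0.072
grip_force: 0.0
```

servo_tool:
  increments:
    - [[8,0,0,-4,0],[8,3,0,-4,0],[8,7,0,-4,0],[8,11,0,-4,0],[8,12,0,-4,0]]

```text
t: 38.05
tool_pos: [0.481, -0.007, 0.1365]
tool_rot: [-2.3, -2.139, -0.002]
contact_force: [-0.4, -0.7, -0.3]
opening: 0.0796
grip_force: 0.0
```

```bash
cat > hub.py <<'E'
from h import *
import sys
x,y,Z=map(float,sys.argv[1:4])
# bright grey disc of a bare spigot top: Hough circles near the predicted place
d=cam('wrist'); save(d,'hub%d.png'%(ctrl.get_obs()['t']*10))
u,v=proj(d,[x,y,Z]); r=np.hypot(*(proj(d,[x+.017,y,Z])-[u,v]))
g=cv2.medianBlur(cv2.cvtColor(d['img'],cv2.COLOR_RGB2GRAY),3)
C=cv2.HoughCircles(g,cv2.HOUGH_GRADIENT,1,6,param1=60,param2=10,minRadius=int(r*.88),maxRadius=int(r*1.12))
for c in sorted(C[0],key=lambda c:np.hypot(c[0]-u,c[1]-v))[:3]:
    p=onz(d,c[0],c[1],Z); print('circ',c,'pred',u.round(),v.round(),r.round(1),p.round(4),d['img'][int(c[1]),int(c[0])]); 
c=sorted(C[0],key=lambda c:np.hypot(c[0]-u,c[1]-v))[0]; p=onz(d,c[0],c[1],Z); rel([p[0],p[1],Z-.018])
E
python3 hub.py .4817 -.005 .080
```

```text
circ [259.5 214.5  23. ] pred 258.0 211.0 25.0 [ 0.4827 -0.0079  0.08  ] [155 150 152]
circ [257.5 191.5  21.6] pred 258.0 211.0 25.0 [0.4826 0.0088 0.08  ] [73 68 71]
circ [240.5 287.5  25.2] pred 258.0 211.0 25.0 [ 0.4644 -0.0657  0.08  ] [58 62 59]
t 38.1 pos [ 0.4811 -0.0072  0.1364] shift cm [-0.06  0.17  7.44] yaw of y -4.1
```

servo_tool:
  increments:
    - [[8,0.1,0.1,3,0],[8,0.1,0.1,6,0],[8,0.1,0.1,7.4,0],[8,0.1,0.1,7.4,0],[2.5,0.1,0.1,7.4,0]]
  newtons: 50

```text
t: 38.6
tool_pos: [0.4826, -0.0095, 0.0629]
tool_rot: [2.304, 2.135, 0.0]
contact_force: [0.4, -0.9, 0.7]
opening: 0.0679
grip_force: 0.0
```

servo_tool:
  increments:
    - [[2.5,0,0,0,0],[2.5,0,0,0,0],[2.5,0,0,0,0],[2.5,0,0,0,0],[2.5,0,0,0,0]]

```text
t: 39.1
tool_pos: [0.4833, -0.0093, 0.064]
tool_rot: [2.302, 2.134, 0.002]
contact_force: [-1.4, 0.3, 6.3]
opening: 0.0331
grip_force: 50.5
```

servo_tool:
  increments:
    - [[2.5,-0.5,0,0,0],[2.5,-1,0,0,0],[2.5,-1.5,0,0,0],[2.5,-1.8,0,0,0],[2.5,-1.8,0,0,0]]

```text
t: 39.6
tool_pos: [0.4825, -0.0265, 0.0641]
tool_rot: [2.303, 2.134, 0.006]
contact_force: [1.0, 2.9, 5.0]
opening: 0.0326
grip_force: 50.3
```

servo_tool:
  increments:
    - [[2.5,0,0,-1,0],[2.5,0,0,-3,0],[2.5,0,0,-5,0],[2.5,0,0,-7,0],[2.5,0,0,-7,0]]

```text
t: 40.1
tool_pos: [0.4824, -0.0272, 0.1354]
tool_rot: [2.3, 2.133, 0.005]
contact_force: [0.7, -0.6, -1.7]
opening: 0.033
grip_force: 50.1
```

```bash
python3 - <<'E'
from h import *
rel([.512,.281,.057]); o=ctrl.get_obs(); print(o['contact_force'],o['opening'],o['grip_force'])
E
```

```text
t 40.1 pos [ 0.4824 -0.0272  0.1354] shift cm [30.97  0.57  7.81] yaw of y -4.3
[ 0.69013637 -0.62919261 -1.71594697] 0.033048142612349174 50.145753622055054
```

servo_tool:
  increments:
    - [[2.5,4.5,0,0,0],[2.5,9,0.1,0,0],[2.5,13.5,0.2,0,0],[2.5,18,0.3,0,0],[2.5,22.5,0.4,0,0]]

```text
t: 40.6
tool_pos: [0.5006, 0.1987, 0.1307]
tool_rot: [-2.303, -2.135, 0.003]
contact_force: [-0.0, -0.5, -2.1]
opening: 0.0327
grip_force: 50.1
```

servo_tool:
  increments:
    - [[2.5,4.5,0,0,0],[2.5,8.7,0.1,0,0],[2.5,8.7,0.1,0,0],[2.5,8.7,0.1,3,0],[2.5,8.7,0.1,5.5,0]]

```text
t: 41.1
tool_pos: [0.5087, 0.2837, 0.0756]
tool_rot: [2.303, 2.137, -0.002]
contact_force: [-0.3, -0.5, -3.0]
opening: 0.0329
grip_force: 50.3
```

servo_tool:
  increments:
    - [[2.5,0,0,0.8,0],[2.5,0,0,1.5,0],[2.5,0,0,1.8,0],[2.5,0,0,1.8,0]]

```text
t: 41.5
tool_pos: [0.5098, 0.2838, 0.0598]
tool_rot: [2.304, 2.135, 0.001]
contact_force: [0.6, -0.5, -2.6]
opening: 0.0327
grip_force: 50.2
```

```bash
python3 - <<'E'
from h import *
rel([.512,.286,.058]); o=ctrl.get_obs(); print(o['contact_force'],o['opening'],o['grip_force'])
E
```

```text
t 41.5 pos [0.5098 0.2838 0.0598] shift cm [0.24 0.2  0.18] yaw of y -4.4
[ 0.55111337 -0.52931941 -2.57975531] 0.032712747372203706 50.223026275634766
```

servo_tool:
  increments:
    - [[2.5,0.2,0,0.1,0],[2.5,0.2,0,0.2,0],[2.5,0.2,0,0.3,0],[2.5,0.2,0,0.3,0]]

```text
t: 41.9
tool_pos: [0.5103, 0.2863, 0.058]
tool_rot: [2.304, 2.135, 0.003]
contact_force: [-2.4, -0.5, 4.7]
opening: 0.0328
grip_force: 51.0
```

servo_tool:
  increments:
    - [[7,0,0,0,0],[7,0,0,0,0],[7,0,0,0,0],[7,0,0,-3,0],[7,0,0,-7,0]]

```text
t: 42.4
tool_pos: [0.5074, 0.2849, 0.1238]
tool_rot: [-2.302, -2.134, 0.01]
contact_force: [0.8, 0.9, -0.5]
opening: 0.07
grip_force: 0.0
```

servo_tool:
  increments:
    - [[8,0,0,-2,0],[8,0,0,-4,0],[8,0,0,-6,0],[8,0,0,-6,0],[8,0,0,-6,0]]

```text
t: 42.9
tool_pos: [0.5095, 0.2859, 0.186]
tool_rot: [2.304, 2.136, 0.0]
contact_force: [0.5, -0.1, -0.5]
opening: 0.0798
grip_force: 0.0
```

```bash
python3 look.py; python3 - <<'E'
from h import *
rel([.665,-.1655,.188])
E
```

```text
dark [497.7 188.9] [485 170  27  54 434] [ 0.6396 -0.6065  0.074 ]
dark [316.7 183.5] [307 174  21  20 310] [ 0.6593 -0.1636  0.074 ]
dark [343.7 261. ] [341 221   7  85 358] [ 0.4733 -0.2172  0.074 ]
dark [498.1 247.3] [480 229  32  33 629] [ 0.4989 -0.5865  0.074 ]
dark [384.6 250.6] [371 242  29  18 413] [ 0.4956 -0.3156  0.074 ]
dark [274.1 259.5] [268 245  11  29 174] [ 0.4798 -0.0547  0.074 ]
dark [371.1 279.7] [357 271  28  19 414] [ 0.4297 -0.2782  0.074 ]
grey [312.5 190.5] [303 175  24  24 163] [ 0.655 -0.165  0.01 ] [ 0.642 -0.153  0.074]
grey [132.1 188.5] [120 177  24  23 329] [0.667 0.298 0.01 ] [0.653 0.279 0.074]
grey [ 73.1 222.5] [ 66 203  18  38  92] [0.583 0.439 0.01 ] [0.575 0.41  0.074]
grey [291.  314.7] [  228   218   198   156 10878] [ 0.349 -0.097  0.01 ] [ 0.356 -0.089  0.074]
grey [133.7 250.2] [119 236  30  29 645] [0.511 0.287 0.01 ] [0.508 0.269 0.074]
grey [108.9 269.2] [106 261   7  19  71] [0.466 0.345 0.01 ] [0.466 0.323 0.074]
t 43.0 pos [0.5089 0.2856 0.185 ] shift cm [-43.8   18.98  -0.3 ] yaw of y -4.3
```

servo_tool:
  increments:
    - [[8.5,-4.4,1.9,0,0],[8.5,-8.8,3.8,0,0],[8.5,-13.2,5.7,0,0],[8.5,-17.6,7.6,0,0],[8.5,-22,9.5,0,0]]

```text
t: 43.45
tool_pos: [0.5869, 0.0575, 0.1841]
tool_rot: [-2.302, -2.134, 0.003]
contact_force: [0.7, -0.5, 0.2]
opening: 0.0849
grip_force: 0.0
```

servo_tool:
  increments:
    - [[8.5,-4.4,1.9,0,0],[8.5,-8.8,3.8,0,0],[8.5,-13.2,5.7,0,0],[8.5,-17.6,7.6,0,0],[8.5,-21.8,9.5,0,0]]

```text
t: 43.95
tool_pos: [0.6652, -0.1671, 0.1837]
tool_rot: [-2.302, -2.133, 0.002]
contact_force: [0.9, 0.1, -0.5]
opening: 0.0851
grip_force: 0.0
```

servo_tool:
  increments:
    - [[8.5,0,0,0,0],[8.5,0,0,0,0],[8.5,0,0,0,0]]

```text
t: 44.25
tool_pos: [0.665, -0.1641, 0.1847]
tool_rot: [-2.301, -2.135, 0.001]
contact_force: [0.1, 0.6, -0.4]
opening: 0.0848
grip_force: 0.0
```

```bash
python3 cap.py .665 -.1655
```

```text
blob [ 236  157   49   55 2005] [260.  183.4] pred 257 190
disc 259.9 189.6 22.2 [ 0.6671 -0.1653  0.074 ] r mm 19.2
t 44.3 pos [ 0.6651 -0.1638  0.1852] shift cm [-0.15  0.24 13.02] yaw of y -4.3
blob [ 235  156   51   63 2502] [259.8 187.8] pred 257 190
disc 259.8 192.8 25.2 [ 0.6668 -0.1683  0.074 ] r mm 21.8
t 44.3 pos [ 0.6651 -0.1638  0.1852] shift cm [-0.45  0.23 13.02] yaw of y -4.3
```

servo_tool:
  increments:
    - [[7,-0.2,0.2,3,0],[7,-0.4,0.2,7,0],[7,-0.4,0.2,10.5,0],[7,-0.4,0.2,12.7,0],[7,-0.4,0.2,12.7,0]]

```text
t: 44.8
tool_pos: [0.664, -0.1666, 0.0542]
tool_rot: [-2.296, -2.132, 0.006]
contact_force: [-1.0, 0.8, -1.3]
opening: 0.0701
grip_force: 0.0
```

servo_tool:
  increments:
    - [[3.8,0,0,0,0],[3.8,0,0,0,0],[3.8,0,0,0,0],[3.8,0,0,0,0],[3.8,0,0,0,0]]
  newtons: 50

```text
t: 45.3
tool_pos: [0.6686, -0.1696, 0.0616]
tool_rot: [2.302, 2.134, 0.003]
contact_force: [-2.1, 1.5, 5.2]
opening: 0.0442
grip_force: 51.8
```

servo_tool:
  increments:
    - [[3.8,0,0,0,0],[3.8,0,0,0,0],[3.8,0,0,-0.5,0],[3.8,0,0,-2,0],[3.8,0,0,-5,0]]

```text
t: 45.8
tool_pos: [0.665, -0.1687, 0.1064]
tool_rot: [-2.299, -2.131, 0.005]
contact_force: [-0.2, 0.3, -2.9]
opening: 0.0443
grip_force: 51.4
```

```bash
python3 - <<'E'
from h import *
rel([.4805,-.0240,.116]); o=ctrl.get_obs(); print(o['contact_force'],o['opening'],o['grip_force'])
E
```

```text
t 45.8 pos [ 0.665  -0.1687  0.1064] shift cm [ 13.02 -19.5   -0.79] yaw of y -4.4
[-0.24236908  0.31343101 -2.90139548] 0.044317266493796664 51.38018463039771
```

servo_tool:
  increments:
    - [[3.8,1.5,-2,-1,0],[3.8,4,-6,-1,0],[3.8,6.5,-10,-1,0],[3.8,9.2,-14,-1,0],[3.8,11.8,-18,-1,0]]

```text
t: 46.3
tool_pos: [0.4953, -0.0372, 0.1196]
tool_rot: [2.305, 2.135, 0.0]
contact_force: [-0.7, 0.8, -0.9]
opening: 0.0442
grip_force: 51.6
```

servo_tool:
  increments:
    - [[3.8,1.2,-1.8,0,0],[3.8,1.2,-1.8,0,0],[3.8,1.2,-1.8,0,0],[3.8,1.2,-1.8,0,0]]

```text
t: 46.7
tool_pos: [0.4809, -0.0254, 0.1202]
tool_rot: [2.304, 2.134, 0.001]
contact_force: [-0.3, -0.6, -1.4]
opening: 0.0441
grip_force: 51.7
```

```bash
python3 - <<'E'
from h import *
rel([.4805,-.0240,.0717]); o=ctrl.get_obs(); print(o['contact_force'],o['opening'],o['grip_force'])
d=cam('wrist');save(d,'w10.png'); print(proj(d,[.4815,-.0240,.13])*1.5)
E
```

```text
t 46.7 pos [ 0.4809 -0.0254  0.1202] shift cm [ 0.14 -0.06  4.85] yaw of y -4.4
[-0.30533071 -0.56639462 -1.40832651] 0.04409315908071404 51.68327865656465
[386.73780579 402.82210229]
```

servo_tool:
  increments:
    - [[3.8,0.1,0,2,0],[3.8,0.1,0,3.6,0],[3.8,0.1,0,4.3,0],[3.8,0.1,0,4.7,0],[3.8,0.1,0,4.8,0]]

```text
t: 47.25
tool_pos: [0.4806, -0.0242, 0.0717]
tool_rot: [2.304, 2.135, 0.0]
contact_force: [-0.9, 0.1, -0.5]
opening: 0.0438
grip_force: 51.8
```

servo_tool:
  increments:
    - [[3.8,0,0,0,0],[3.8,0,0,0.1,0],[3.8,0,0,0.1,0]]

```text
t: 47.55
tool_pos: [0.4808, -0.024, 0.0716]
tool_rot: [2.303, 2.135, 0.001]
contact_force: [-2.6, -0.1, 3.4]
opening: 0.0441
grip_force: 52.2
```

Seated on the bed. I'll release it and go to the tab.

servo_tool:
  increments:
    - [[8,0,0,0,0],[8,0,0,0,0],[8,0,0,0,0],[8,0,0,-3,0],[8,0,0,-7.5,0]]

```text
t: 48.05
tool_pos: [0.4774, -0.0232, 0.1427]
tool_rot: [-2.299, -2.131, 0.007]
contact_force: [1.3, -0.8, -0.1]
opening: 0.0801
grip_force: 0.0
```

servo_tool:
  increments:
    - [[8,-2,0,0,0],[8,-6,0,0,0],[8,-10.6,0,0,0],[8,-10.6,0,0,0],[8,-10.6,0,0,0]]

```text
t: 48.55
tool_pos: [0.4717, -0.1301, 0.1452]
tool_rot: [-2.306, -2.133, -0.001]
contact_force: [-0.0, -0.4, -0.2]
opening: 0.0802
grip_force: 0.0
```

```bash
python3 - <<'E'
from h import *
rel([.4735,-.1300,.057]); d=cam('wrist'); save(d,'w11.png')
m=dark(d,guess=[.4815,-.024,.084],thr=50)
E
```

```text
t 48.5 pos [ 0.4717 -0.1301  0.1452] shift cm [0.02 0.17 8.82] yaw of y -4.5
blob [ 218    0   96   93 7019] [264.2  38.6] pred 259 42
```

View pics/w11.png

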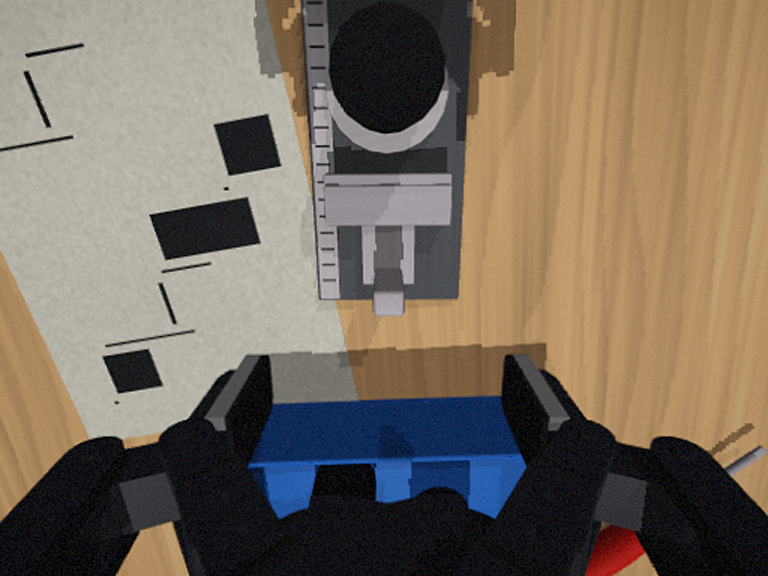

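Hub1 stands upright and centred in the bay, and the tab top is at (388,302). Closing the jaw.

servo_tool:
  increments:
    - [[8,0.1,0.1,2.5,0],[8,0.1,0.1,5.5,0],[8,0.1,0.1,8.6,0],[8,0.1,0.1,8.6,0],[1,0.1,0.1,8.6,0]]
  newtons: 80

```text
t: 49.1
tool_pos: [0.4728, -0.1274, 0.0592]
tool_rot: [-2.301, -2.137, 0.001]
contact_force: [-0.4, -1.2, -0.3]
opening: 0.0672
grip_force: 0.0
```

servo_tool:
  increments:
    - [[1,0,0,0,0],[1,0,0,0,0],[1,0,0,0,0],[1,0,0,0,0],[1,0,0,0,0]]

```text
t: 49.6
tool_pos: [0.4728, -0.1288, 0.0609]
tool_rot: [-2.303, -2.135, 0.002]
contact_force: [-5.9, 1.6, 8.2]
opening: 0.0141
grip_force: 80.0
```

servo_tool:
  increments:
    - [[1,0.6,0,0,0],[1,1.2,0,0,0],[1,1.8,0,0,0],[1,2.4,0,0,0],[1,3.0,0,0,0]]

```text
t: 50.1
tool_pos: [0.4749, -0.1, 0.0609]
tool_rot: [2.303, 2.135, -0.006]
contact_force: [-8.1, -4.6, 8.7]
opening: 0.0142
grip_force: 80.0
```

servo_tool:
  increments:
    - [[1,0.2,0,0,0],[1,0.4,0,0,0],[1,0.6,0,0,0],[1,0.6,0,0,0]]

```text
t: 50.5
tool_pos: [0.4753, -0.0937, 0.0609]
tool_rot: [2.303, 2.136, -0.005]
contact_force: [-7.7, -2.1, 9.7]
opening: 0.0144
grip_force: 80.0
```

servo_tool:
  increments:
    - [[1,0.2,0,0,0],[1,0.4,0,0,0],[1,0.4,0,0,0]]

```text
t: 50.8
tool_pos: [0.4755, -0.0917, 0.0609]
tool_rot: [2.3, 2.135, -0.01]
contact_force: [-8.1, -10.8, 7.3]
opening: 0.0147
grip_force: 79.7
```

servo_tool:
  increments:
    - [[1,0.2,0,0,0],[1,0.2,0,0,0],[1,0.2,0,0,0],[1,0.2,0,0,0],[1,0.2,0,0,0]]

```text
t: 51.3
tool_pos: [0.4755, -0.0915, 0.0609]
tool_rot: [2.298, 2.133, -0.014]
contact_force: [-8.0, -17.9, 6.0]
opening: 0.0143
grip_force: 79.6
```

servo_tool:
  increments:
    - [[8,0,0,0,0],[8,0,0,0,0],[8,0,0,0,0],[8,0,0,-4,0],[8,0,0,-8.3,0]]

```text
t: 51.8
tool_pos: [0.4746, -0.0857, 0.1412]
tool_rot: [-2.3, -2.133, 0.003]
contact_force: [0.5, -0.6, 0.5]
opening: 0.08
grip_force: 0.0
```

servo_tool:
  increments:
    - [[8,3,0,0,0],[8,6,0,0,0],[8,8.4,0,0,0],[8,8.4,0,0,0],[8,8.4,0,0,0]]

```text
t: 52.3
tool_pos: [0.4825, -0.0025, 0.1422]
tool_rot: [2.302, 2.138, -0.0]
contact_force: [0.4, 0.6, -0.2]
opening: 0.0799
grip_force: 0.0
```

```bash
python3 cap.py .4817 -.004 .084
```

```text
blob [ 224  165   68   80 4001] [256.7 205.5] pred 256 214
disc 256.4 211.7 32.3 [ 0.4822 -0.002   0.084 ] r mm 22.2
t 52.4 pos [ 0.4825 -0.0031  0.1422] shift cm [ 0.11 -0.04  7.72] yaw of y -4.3
blob [ 220  164   73   82 4197] [256.8 205.9] pred 256 214
disc 256.3 211.9 32.8 [ 0.4821 -0.0021  0.084 ] r mm 22.6
t 52.4 pos [ 0.4825 -0.0031  0.1422] shift cm [ 0.1  -0.05  7.72] yaw of y -4.3
```

servo_tool:
  increments:
    - [[8,0,0,3,0],[8,0,0,6,0],[8,0,0,7.4,0],[8,0,0,7.4,0],[3.8,0,0,7.4,0]]
  newtons: 70

```text
t: 52.85
tool_pos: [0.483, -0.0034, 0.069]
tool_rot: [2.304, 2.134, 0.001]
contact_force: [-0.6, -0.7, -0.3]
opening: 0.0679
grip_force: 0.0
```

servo_tool:
  increments:
    - [[3.8,0,0,0,0],[3.8,0,0,0,0],[3.8,0,0,0,0],[3.8,0,0,0,0],[3.8,0,0,-0.5,0]]

```text
t: 53.35
tool_pos: [0.4821, -0.0029, 0.0732]
tool_rot: [-2.304, -2.136, 0.001]
contact_force: [0.6, -0.4, -7.8]
opening: 0.0437
grip_force: 72.1
```

servo_tool:
  increments:
    - [[3.8,0,0,-1,0],[3.8,0,0,-2,0],[3.8,0,0,-3,0],[3.8,0,0,-4,0],[3.8,0,0,-5,0]]

```text
t: 53.85
tool_pos: [0.4839, -0.003, 0.126]
tool_rot: [2.302, 2.134, 0.004]
contact_force: [0.3, 0.3, -1.7]
opening: 0.0437
grip_force: 72.9
```

servo_tool:
  increments:
    - [[3.8,0,0,-1,0],[3.8,0,0,-2,0],[3.8,0,0,-3,0],[3.8,0,0,-4,0],[3.8,0,0,-4,0]]

```text
t: 54.35
tool_pos: [0.4836, -0.0031, 0.1654]
tool_rot: [2.302, 2.134, 0.003]
contact_force: [0.3, -0.5, -0.3]
opening: 0.0439
grip_force: 72.9
```

```bash
python3 - <<'E'
from h import *
rel([.435,-.345,.085]); o=ctrl.get_obs(); print(o['contact_force'],o['opening'],o['grip_force'])
d=cam('scene'); save(d,'s12.png'); u,v=proj(d,[.4815,-.007,.08]).astype(int); print(u,v,d['img'][v-2:v+40:6,u])
E
```

```text
t 54.4 pos [ 0.4836 -0.0031  0.1654] shift cm [-34.46  -2.29   8.04] yaw of y -4.3
[ 0.25582397 -0.53022509 -0.31153486] 0.04389209793145364 72.93554828502238
215 173 [[128 119 117]
 [143 138 138]
 [108 103 100]
 [108 103 104]
 [128 120 121]
 [132 124 127]
 [ 53  51  49]]
```

servo_tool:
  increments:
    - [[3.8,-4.5,-0.3,0,0],[3.8,-9,-0.6,0,0],[3.8,-13.5,-0.9,0,0],[3.8,-18,-1.2,0,0],[3.8,-22.5,-1.5,0,0]]

```text
t: 54.9
tool_pos: [0.4496, -0.2276, 0.1625]
tool_rot: [-2.303, -2.135, 0.0]
contact_force: [0.5, 0.1, -0.5]
opening: 0.0438
grip_force: 72.9
```

servo_tool:
  increments:
    - [[3.8,-4.5,-0.3,0,0],[3.8,-9,-0.6,0,0],[3.8,-12,-0.8,2,0],[3.8,-12,-0.8,5,0],[3.8,-12,-0.8,7.5,0]]

```text
t: 55.4
tool_pos: [0.4325, -0.3459, 0.0863]
tool_rot: [-2.305, -2.132, -0.0]
contact_force: [0.5, 0.5, -1.3]
opening: 0.044
grip_force: 72.9
```

servo_tool:
  increments:
    - [[3.8,0,0,0,0],[7,0,0,0,0],[7,0,0,0,0],[7,0,0,-2,0],[7,0,0,-6,0]]

```text
t: 55.9
tool_pos: [0.4325, -0.3438, 0.1474]
tool_rot: [-2.3, -2.133, 0.0]
contact_force: [0.0, 0.3, -0.5]
opening: 0.0704
grip_force: 0.0
```

servo_tool:
  increments:
    - [[7,0,0,0,0],[7,0,0,0,0]]

```text
t: 56.1
tool_pos: [0.435, -0.3464, 0.152]
tool_rot: [2.299, 2.132, 0.0]
contact_force: [-0.4, 0.5, -1.2]
opening: 0.07
grip_force: 0.0
```

```bash
python3 look.py|grep dark; python3 - <<'E'
from h import *
rel([.4749,-.0935,.058]); o=ctrl.get_obs(); print(o['contact_force'],o['opening'],o['grip_force'])
E
```

```text
dark [497.8 189.1] [485 170  27  54 443] [ 0.6391 -0.6067  0.074 ]
dark [344.  263.6] [341 221   8  85 423] [ 0.4674 -0.2175  0.074 ]
dark [504.7 242.4] [494 229  18  27 311] [ 0.5099 -0.604   0.074 ]
dark [384.5 250.6] [371 242  29  18 418] [ 0.4957 -0.3154  0.074 ]
t 56.1 pos [ 0.4341 -0.3456  0.1501] shift cm [25.46  2.14  9.16] yaw of y -4.3
[ 0.16863585 -0.00623812  0.31424773] 0.0700093569328767 0.0
```

servo_tool:
  increments:
    - [[7,4.9,0.4,0,0],[7,9.8,0.8,0,0],[7,14.7,1.2,0,0],[7,19.6,1.6,0,0],[7,24.5,2,0,0]]

```text
t: 56.65
tool_pos: [0.4713, -0.1003, 0.1474]
tool_rot: [-2.304, -2.134, 0.001]
contact_force: [0.6, 0.2, -0.9]
opening: 0.0698
grip_force: 0.0
```

servo_tool:
  increments:
    - [[7,0.8,0.1,0,0],[7,0.8,0.1,0,0],[7,0.8,0.1,0,0]]

```text
t: 56.95
tool_pos: [0.4733, -0.0951, 0.1478]
tool_rot: [-2.304, -2.135, 0.001]
contact_force: [1.0, -0.1, -0.6]
opening: 0.0701
grip_force: 0.0
```

```bash
python3 - <<'E'
from h import *
rel([.4749,-.0935,.058]); o=ctrl.get_obs(); print(o['contact_force'],o['opening'],o['grip_force'])
E
```

```text
t 57.0 pos [ 0.4733 -0.0951  0.1478] shift cm [0.18 0.16 8.98] yaw of y -4.4
[ 0.98341626 -0.11846    -0.62262332] 0.07005063048780966 0.0
```

servo_tool:
  increments:
    - [[7,0.1,0.1,3,0],[7,0.1,0.1,6,0],[7,0.1,0.1,9,0],[1,0.1,0.1,9,0],[1,0.1,0.1,9,0]]

```text
t: 57.45
tool_pos: [0.4743, -0.0948, 0.0582]
tool_rot: [-2.305, -2.132, 0.001]
contact_force: [0.0, 0.0, -0.2]
opening: 0.0423
grip_force: 0.0
```

servo_tool:
  increments:
    - [[1,0,0,0,0],[1,0,0,0,0],[1,0,0,0,0],[1,0,0,0,0],[1,0,0,0,0]]

```text
t: 57.95
tool_pos: [0.4752, -0.0946, 0.0607]
tool_rot: [2.302, 2.135, -0.002]
contact_force: [-4.4, -2.4, 5.2]
opening: 0.0147
grip_force: 69.9
```

servo_tool:
  increments:
    - [[1,-0.6,0,0,0],[1,-1.5,0,0,0],[1,-2.4,0,0,0],[1,-3.3,0,0,0],[1,-3.7,0,0,0]]

```text
t: 58.45
tool_pos: [0.4726, -0.131, 0.0607]
tool_rot: [2.304, 2.135, 0.002]
contact_force: [-3.2, 4.3, 6.4]
opening: 0.0146
grip_force: 70.0
```

servo_tool:
  increments:
    - [[1,0,0,0,0],[8,0,0,0,0],[8,0,0,0,0],[8,0,0,0,0],[8,0,0,-4,0]]

```text
t: 58.95
tool_pos: [0.4678, -0.1286, 0.0933]
tool_rot: [-2.296, -2.128, 0.007]
contact_force: [0.3, 0.5, -0.5]
opening: 0.0719
grip_force: 0.0
```

servo_tool:
  increments:
    - [[8,0,0,-4,0],[8,3,0,-4,0],[8,7,0,-4,0],[8,11,0,-4,0],[8,12.4,0,-4,0]]

```text
t: 59.45
tool_pos: [0.4812, -0.0042, 0.1385]
tool_rot: [-2.301, -2.139, -0.001]
contact_force: [0.0, -0.2, 0.2]
opening: 0.0801
grip_force: 0.0
```

servo_tool:
  increments:
    - [[8,0,0,0,0],[8,0,0,0,0]]

```text
t: 59.65
tool_pos: [0.4813, -0.0072, 0.1383]
tool_rot: [2.303, 2.136, -0.001]
contact_force: [-0.4, -0.5, 0.2]
opening: 0.0797
grip_force: 0.0
```

```bash
python3 hub.py .4817 -.003 .080
```

```text
circ [257.5 209.5  23. ] pred 257.0 207.0 24.9 [ 0.4819 -0.0051  0.08  ] [157 154 158]
circ [252.5 190.5  25.2] pred 257.0 207.0 24.9 [0.4796 0.0089 0.08  ] [153 148 151]
circ [231.5 232.5  24. ] pred 257.0 207.0 24.9 [ 0.4622 -0.0212  0.08  ] [28 20 24]
t 59.7 pos [ 0.4813 -0.0076  0.1383] shift cm [0.26 0.04 7.63] yaw of y -4.4
```

servo_tool:
  increments:
    - [[8,0.2,0.05,3,0],[8,0.3,0.05,6,0],[8,0.3,0.05,7.5,0],[8,0.3,0.05,7.5,0],[2.5,0.3,0.05,7.5,0]]
  newtons: 50

```text
t: 60.2
tool_pos: [0.4822, -0.0048, 0.0636]
tool_rot: [2.306, 2.134, -0.0]
contact_force: [0.7, -0.5, 0.4]
opening: 0.0676
grip_force: 0.0
```

servo_tool:
  increments:
    - [[2.5,0,0,0,0],[2.5,0,0,0,0],[2.5,0,0,0,0],[2.5,0,0,0,0],[2.5,0,0,0,0]]

```text
t: 60.7
tool_pos: [0.4832, -0.0042, 0.0649]
tool_rot: [2.302, 2.134, 0.002]
contact_force: [-0.8, -1.0, 6.3]
opening: 0.0329
grip_force: 50.3
```

servo_tool:
  increments:
    - [[2.5,-0.5,0,0,0],[2.5,-1,0,0,0],[2.5,-1.6,0,0,0],[2.5,-2,0,0,0],[2.5,-2,0,0,0]]

```text
t: 61.2
tool_pos: [0.4821, -0.0239, 0.065]
tool_rot: [2.303, 2.133, 0.005]
contact_force: [2.1, 3.0, 4.7]
opening: 0.0326
grip_force: 50.8
```

servo_tool:
  increments:
    - [[2.5,0,0,-1,0],[2.5,0,0,-3,0],[2.5,0,0,-5,0],[2.5,0,0,-7,0],[2.5,0,0,-7,0]]

```text
t: 61.7
tool_pos: [0.482, -0.0242, 0.1362]
tool_rot: [2.3, 2.133, 0.004]
contact_force: [0.6, 0.2, -2.0]
opening: 0.0327
grip_force: 50.0
```

```bash
python3 look.py | grep grey; python3 - <<'E'
from h import *
rel([.402,.292,.058]); o=ctrl.get_obs(); print(o['contact_force'],o['opening'],o['grip_force'])
E
```

```text
grey [132.1 188.5] [120 177  24  23 333] [0.667 0.298 0.01 ] [0.653 0.279 0.074]
grey [332.1 319.7] [ 300  218  127  147 3535] [ 0.335 -0.196  0.01 ] [ 0.343 -0.182  0.074]
grey [130.5 249.1] [119 236  29  29 404] [0.514 0.295 0.01 ] [0.51  0.276 0.074]
grey [ 97.7 270.8] [ 82 259  31  25 535] [0.463 0.372 0.01 ] [0.463 0.347 0.074]
grey [261.  307.2] [ 233  282   58   51 2118] [ 0.368 -0.024  0.01 ] [ 0.374 -0.022  0.074]
t 61.8 pos [ 0.481  -0.024   0.1343] shift cm [ 30.92 -10.28   7.59] yaw of y -4.3
[-0.58731101  0.58455733 -0.99683738] 0.03275049952614368 49.983481764793396
```

servo_tool:
  increments:
    - [[2.5,4.5,-1.4,0,0],[2.5,9,-2.8,0,0],[2.5,13.5,-4.3,0,0],[2.5,18,-5.8,0,0],[2.5,22.5,-7.3,0,0]]

```text
t: 62.25
tool_pos: [0.4228, 0.2073, 0.1314]
tool_rot: [-2.304, -2.135, 0.004]
contact_force: [0.8, 0.2, -1.1]
opening: 0.0329
grip_force: 50.0
```

servo_tool:
  increments:
    - [[2.5,4.5,-1.5,0,0],[2.5,8.7,-2.7,0,0],[2.5,8.7,-2.7,0,0],[2.5,8.7,-2.7,3,0],[2.5,8.7,-2.7,5.5,0]]

```text
t: 62.75
tool_pos: [0.4035, 0.2945, 0.0763]
tool_rot: [2.303, 2.137, -0.003]
contact_force: [-0.6, -0.4, -1.5]
opening: 0.033
grip_force: 50.1
```

servo_tool:
  increments:
    - [[2.5,0,0,0.8,0],[2.5,0,0,1.5,0],[2.5,0,0,1.8,0],[2.5,0,0,1.8,0]]

```text
t: 63.15
tool_pos: [0.4048, 0.2947, 0.0606]
tool_rot: [2.304, 2.135, 0.001]
contact_force: [0.4, -0.0, -0.8]
opening: 0.0327
grip_force: 50.0
```

```bash
python3 - <<'E'
from h import *
rel([.405,.295,.059]); o=ctrl.get_obs(); print(o['contact_force'],o['opening'],o['grip_force'])
E
```

```text
t 63.1 pos [0.4048 0.2947 0.0606] shift cm [0.03 0.02 0.16] yaw of y -4.4
[ 0.36182744 -0.01019031 -0.76358908] 0.032705339315521366 50.01691460609436
```

servo_tool:
  increments:
    - [[2.5,0,0,0.1,0],[2.5,0,0,0.2,0],[2.5,0,0,0.25,0],[2.5,0,0,0.25,0]]

```text
t: 63.55
tool_pos: [0.405, 0.2952, 0.0589]
tool_rot: [2.304, 2.135, 0.002]
contact_force: [-1.9, -0.4, 4.7]
opening: 0.0327
grip_force: 50.6
```

servo_tool:
  increments:
    - [[6.5,0,0,0,0],[6.5,0,0,0,0],[6.5,0,0,0,0],[6.5,0,0,-3,0],[6.5,0,0,-7,0]]

```text
t: 64.05
tool_pos: [0.4023, 0.2938, 0.1257]
tool_rot: [-2.303, -2.134, 0.01]
contact_force: [0.5, 0.3, -0.1]
opening: 0.0651
grip_force: 0.0
```

servo_tool:
  increments:
    - [[8,-3,0,-4,0],[8,-7,0,-6,0],[8,-12,0,-8,0],[8,-17,0,-8,0],[8,-22,0,-8,0]]

```text
t: 64.55
tool_pos: [0.388, 0.0776, 0.2089]
tool_rot: [2.301, 2.136, 0.003]
contact_force: [1.4, -0.6, -0.5]
opening: 0.0802
grip_force: 0.0
```

servo_tool:
  increments:
    - [[8,-4,0,0,0],[8,-8,0,0,0],[8,-12,0,0,0],[8,-16,0,0,0],[8,-20,0,0,0]]

```text
t: 65.05
tool_pos: [0.3723, -0.1219, 0.2078]
tool_rot: [2.304, 2.135, 0.001]
contact_force: [0.1, 0.3, -0.7]
opening: 0.0799
grip_force: 0.0
```

servo_tool:
  increments:
    - [[8,-4,0,0,0],[8,-8,0,0,0],[8,-12,0,0,0],[8,-15,0,0,0],[8,-15,0,0,0]]

```text
t: 65.55
tool_pos: [0.3608, -0.2727, 0.2077]
tool_rot: [-2.309, -2.131, 0.001]
contact_force: [0.1, 0.7, 0.3]
opening: 0.0797
grip_force: 0.0
```

```bash
python3 - <<'E'
from h import *
a=cam('top'); b=cam('scene'); cv2.imwrite('pics/fin.png',cv2.resize(np.vstack([a['img'][150:340],b['img'][100:340]])[:,:,::-1],(717,600),interpolation=2))
rel([0.4,0,.3])
E
```

```text
t 65.7 pos [ 0.3612 -0.27    0.2074] shift cm [27.23  1.78 -9.23] yaw of y -4.4
```

View pics/fin.png

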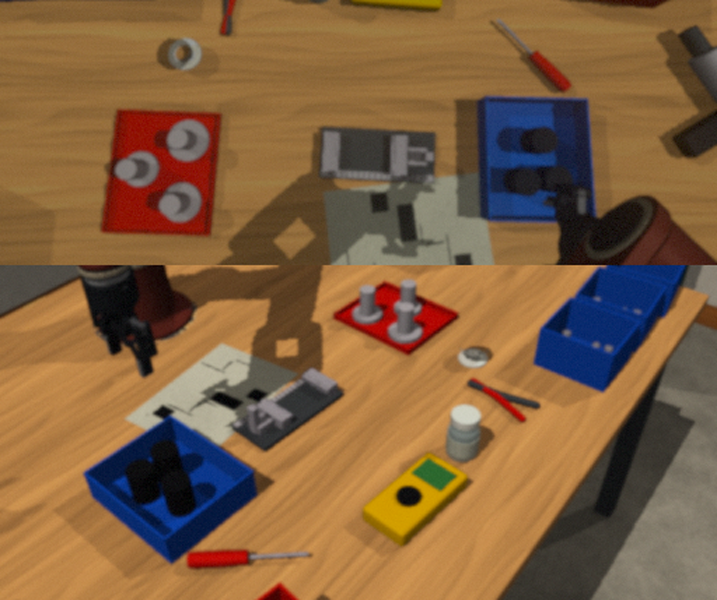

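All three hubs stand upright in the red tray, all three caps are in the blue bin, the jaw is open, and the bystanders look undisturbed.

```bash
python3 -c "
from station import ctrl
print(ctrl.finish_job())"
```

```text
the job is handed in; nothing more can be done
None
```

I handed the job in at about 66 s: all three hubs had been gauged and uncapped and stood upright in the tray, the three caps were in the deep bin, and the gauge was open. The hand-in call did not say whether the run passed.

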